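# Walk the dry box home into its bay and shut the keeper

### The job

Put the grey dry box away in its bay: it is too heavy and wide to lift, so walk it forward over the bench by pushing the two black rubber bumpers on its near corners in turn, a little at a time, left first, then right, then left, then right and so on, never letting it slew more than about 20 degrees from square with the bay, until it stands square and fully home against the back stop. Then swing the keeper bar across in front of it until it is fully shut. Keep off the gauge panel between the bumpers, and leave the pigment jar and the glasses case beside the bay where they are.

Things in the scene. Friction and masses are not known exactly. Their poses are not given: they have to be found in the camera images.
- bay: Aluminium docking bay fixed to the bench, open to the robot. Origin on the bench exactly under the dry box's origin when that is fully home; x points inward (the way the box goes), y left. Back stop 52 mm high with rubber buffers, faces at x = +55 mm; side rails 40 mm high, inner faces at y = +-116 mm, from x = -11 mm inward; before them mouths flaring out to y = +-140 mm at x = -56 mm.
- dry_box: Grey closed box, flat base, 110 mm deep (x), 200 wide (y), 57 high, about 1.7 kg; origin at the centre of its underside; x points away from its front (the face with bumpers and gauge, nearest the robot), y to its left. Starts 110 to 150 mm out of the bay, roughly in line. It slides on the bench under 5 to 16 N; pushed on one bumper it turns, the other end staying nearly in place.
- bumper_left: Black rubber block on the left end of the box's front, 36 mm wide, 40 mm high (from 7 to 47 mm above the bench), standing 10 mm out of the front. Origin at the centre of its near face, which is 65 mm in front of and 80 mm to the left of the box's origin, 27 mm above the bench; axes as the box's.
- bumper_right: The same on the right end: origin at the centre of its near face, 65 mm in front of and 80 mm to the right of the box's origin, 27 mm above the bench; axes as the box's.
- gauge: Black gauge panel with two round white dials in the middle of the box's front, between the bumpers: 104 mm wide, 38 mm high, its near face 5 mm behind those of the bumpers. Origin at the centre of its near face, 24.5 mm above the bench. Must not be touched.
- keeper (a joint): Angle of the keeper bar on its upright pivot, rad: 0 = shut (bar across the front of the bay, pointing along the bay's -y, its end at a catch 62 mm high at bay x -89 to -63, y -141 to -163 mm); pi/2 = pointing along the bay's -x; starts 2.1 to 2.5, stop at 2.6. To shut it, sweep it anticlockwise as seen from above. It stays where left (friction 0.12 Nm).
- keeper_pivot (a point): Pivot of the keeper bar, on a post 30 mm wide at bay x = -80, y = +152 mm; this point is at the bar's mid height, 44 mm above the bench. The bar is a straight steel flat 12 mm thick, 20 mm high (34 to 54 mm up), reaching 318 mm from the pivot. Shut, it passes 9 mm in front of the bumpers of a box that is home; a box not home blocks it.
- keeper_peg (a point): Centre of the upright black peg on top of the keeper bar, 190 mm from the pivot, 14 mm in diameter, reaching from 54 to 92 mm above the bench; this point is 73 mm above the bench.
- jar_centre (a point): Centre (27 mm up) of the pigment jar with a grey cap, 56 mm in diameter, 54 mm high, loose, standing to the right of the bay. Leave it alone.
- case_centre (a point): Centre (21 mm up) of the black glasses case, 162 x 60 x 42 mm, loose, lying to the left of the bay. Leave it alone.

How it is judged:
On the way, in this order (a step that is already met when the one before it is completed fails the run):
1. the left bumper is pushed (contact force between any of the fingers, the arm and bumper_left above 1.5 N), for 0.1 s.
2. then the right bumper is pushed (contact force between any of the fingers, the arm and bumper_right above 1.5 N), for 0.1 s.
3. then the left bumper again (contact force between any of the fingers, the arm and bumper_left above 1.5 N), for 0.1 s.
4. then the right bumper again (contact force between any of the fingers, the arm and bumper_right above 1.5 N), for 0.1 s.
5. the box stands square and fully home in the bay (x of dry_box in the frame of bay between -0.007 and 0.007 m and y of dry_box in the frame of bay between -0.02 and 0.02 m and angle between the x axis of dry_box and the x axis of bay, either way round below 0.06 rad and angle between dry_box's own z axis and vertical below 0.03 rad), for 0.2 s.
6. the keeper bar is swung shut (value of joint keeper below 0.08 rad), for 0.2 s.
At the end, for the whole second after the job is handed in: The dry box stands still, flat, fully home in the bay: its origin within 7 mm of the bay's origin along the bay's x and within 20 mm along y, square to the bay within 0.06 rad; the keeper bar is shut (joint below 0.08 rad) (all of step 5 and value of joint keeper below 0.08 rad and linear speed of dry_box below 0.01 m/s); the robot touches nothing.
It fails at once if the gauge panel is touched (contact force between any of the fingers, the arm and gauge above 1 N).
It fails at once if the box slews more than about 20 degrees (0.38 rad) from square with the bay (angle between the x axis of dry_box and the x axis of bay, either way round above 0.38 rad).
It fails at once if the pigment jar or the glasses case is moved more than 20 mm (distance of any of jar_centre, case_centre from where it was at the start of the episode above 0.02 m).
It also fails if it takes over 72 s, if anything falls off the work surface, if the arm or the gripper's body presses on something with over 40 N, if the wrist force passes 120 N, or if a joint passes its speed limit or range.

### The arm

A 7-joint arm with a two-finger parallel gripper is mounted at the origin on a cart in front of the work surface, level with it; the furniture and walls round the work are solid. World frame = base frame: x ahead of the robot, y to its left, z up, the work surface at z = 0. Lengths are in m, angles in rad, forces in N, time in s.
With the tool pointing down it reaches from about 0.4 to 0.9 m from the base axis. Payload 5.5 kg.
Tool frame: the origin (TCP) lies between the finger pads; the fingertips stand 19 mm ahead of it and the grasp point (between the pads) is the TCP (ctrl.tip_reach is the y of the fingertips in the tool frame, in m); y points along the fingers, z is the direction in which the jaws open and shut, and the axes are right-handed (so a half turn about y gives the same grasp; the last joint's range is limited). The gripper opens to 92 mm and grips with 3 to 60 N. Pads are 19 mm wide; open, the fingers measure 130 mm over their backs; the gripper's body (75 mm by 190 mm) begins 47 mm behind the grasp point.
Start: joints at [-0.892, 0.501, -0.427, 1.55, 0.221, 1.138, -0.21], TCP at [0.263, 0.595, 0.21] pointing down, gripper open.
Joint ranges: [-2.88, 2.88], [-0.31, 2.03], [-1.54, 1.56], [0.2, 2.42], [-1.41, 4.55], [0.19, 2.02], [-2.57, 2.57]. Speed limits (rad/s): [2.57, 2.57, 3.14, 3.14, 3.14, 3.14, 3.14].

### API

Orientations are given as a unit quaternion [w, x, y, z].
In Python, from bench import ctrl, vision, sign_off gives the robot as it stands.
- The arm moves only by the tool move_arm, never from a script. Its argument "targets" is a list that holds one entry, the list of rows, each a list of 5 numbers: the opening, from 0 (shut) to 1 (fully open), then the shift along the tool's x, y, z in cm, then the turn about the tool's y in units of 8 degrees (1.0 is 8 degrees). A call has 1 to 10 rows; each row shifts and turns the commanded pose from where the row before left it, along the tool's axes as they then stand; what a row does not reach is not made up. A row lasts 1/10 s, in which the tool goes at most 50 mm and 8.59 degrees, less where a joint would pass 70% of its speed; a pose out of reach is approached as far as the arm can. A call is refused whole if a number of a shift passes 5 or a number of a turn 1, either way. A call with a gripper value outside its range is refused whole. The fingers move at their own pace and stop on an object; "grip_force" is the grip in N (left out, the last holds). Time passes only in rows, so rows that do not move let the fingers close. It gives the time, the measured TCP pose, the force and the opening at its end, in the units of the state.
- ctrl.read_state(): the state, without advancing time (a new reading comes with each control period).
- vision.read_camera(name): name is "scene" or "top" or "wrist"; returns a dict with "pixels" (420x560x3 uint8, red, green, blue), "fx", "fy", "cx", "cy" (pixels), "D" ([k1, k2, p1, p2, k3] as OpenCV has them; the pictures are not rectified), "pose" (4x4, takes a point from camera to world coordinates). Camera axes: x right, y down, z forward; pixel columns grow to the right and rows downward; lengths in m; the calibration is good to about 2 mm. A picture is of the moment at which its call begins. There is no depth.
- sign_off(): hands the job in, once; it reports no verdict.
The state is a dict: "time_s": time; "qpos": joint angles; "dq": joint speeds; "joint_torque": joint torques, N m; "position": TCP position; "tool_rot": TCP orientation; "wrist_force": force on the tool from outside, world axes, zero at the start; "wrist_torque": the same for the moment, N m; "opening": opening from 0.0 (shut) to 1.0 (fully open).
Only numpy, scipy, OpenCV 4.12 (cv2) and the standard library are available. Lean on these libraries where they do the work, as an engineer would, in place of code of your own. Each camera call takes 0.05 s, during which the arm holds its last target.

## Working session

There is one attempt and no reset: what is moved stays moved. The work goes in short steps, Python scripts to look and compute and a tool call to move; the robot and the scene stay as the last step left them, time stands still between calls to the robot, and variables do not carry over. Pictures are saved under pics/ and viewed, and the job is handed in when it is done.

Besides the shell and the picture viewer there is one more tool, called after "Call:" by a JSON object that holds its "api" and its "payload", one argument or row to a line. move_arm: Moves the arm, as the interface text tells. Its arguments: {"type":"object","properties":{"targets":{"type":"array"},"grip_force":{"type":"number"}},"required":["targets"]}

```bash
ls; mkdir -p pics; python3 - <<'E'
from bench import ctrl, vision
import cv2
for n in ["scene","top","wrist"]:
    c=vision.read_camera(n); cv2.imwrite(f"pics/{n}0.png",c["pixels"][:,:,::-1])
    print(n,c["fx"],c["fy"],c["cx"],c["cy"],c["D"]); print(c["pose"].round(3) if hasattr(c["pose"],'round') else c["pose"])
print(ctrl.read_state(), ctrl.tip_reach)
E
```

```text
pics
scene 381.87502568484365 381.87502568484365 277.3236704005197 209.86374898436083 [-0.09147512  0.          0.          0.          0.        ]
[[ 0.634 -0.535  0.558  0.065]
 [-0.773 -0.446  0.451 -0.567]
 [ 0.007 -0.717 -0.697  0.701]
 [ 0.     0.     0.     1.   ]]
top 473.6881439827406 473.6881439827406 290.32414416251356 217.2342248763354 [-0.00443758  0.          0.          0.          0.        ]
[[ 0.024 -0.995  0.101  0.467]
 [-1.    -0.023  0.014 -0.16 ]
 [-0.012 -0.101 -0.995  1.243]
 [ 0.     0.     0.     1.   ]]
wrist 304.2895539513181 304.2895539513181 274.93697279698705 209.65897476189286 [-0.04230185  0.          0.          0.          0.        ]
[[ 0.404  0.88   0.25   0.195]
 [ 0.915 -0.388 -0.113  0.626]
 [-0.003  0.275 -0.961  0.384]
 [ 0.     0.     0.     1.   ]]
{'time_s': 0.15, 'qpos': array([-0.89183683,  0.50163365, -0.4268524 ,  1.55119062,  0.22079759,
        1.13830956, -0.2102746 ]), 'dq': array([ 0.00056584, -0.00119264, -0.00118665, -0.00155065, -0.00091027,
        0.00016859,  0.00228414]), 'joint_torque': array([-6.34475145e-03, -5.67108750e+01, -5.82469806e+00, -2.79456335e+01,
       -6.85369433e-02,  2.65330437e-02,  1.27384014e-04]), 'position': array([0.26231394, 0.59410822, 0.20962601]), 'tool_rot': array([-0.69137854,  0.69239947, -0.14604099,  0.14577623]), 'wrist_force': array([ 0.25500463, -0.63058112,  0.9449815 ]), 'wrist_torque': array([-0.00736121,  0.02411378,  0.02130051]), 'opening': 0.9949000703939122} 0.019
```

View pics/top0.png

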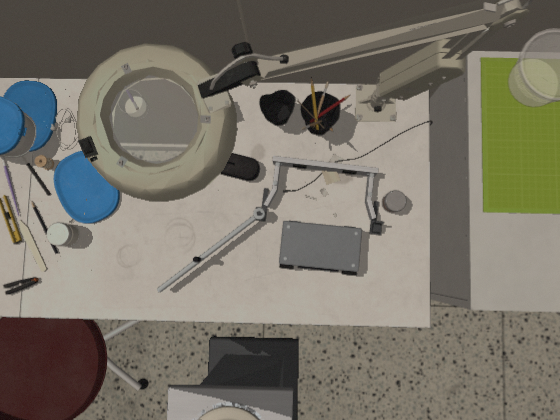

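View pics/scene0.png

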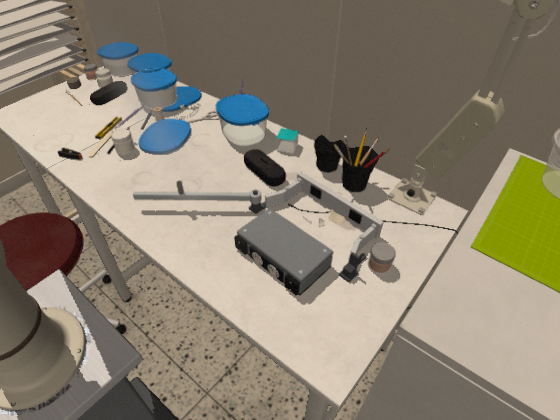

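```bash
cat > h.py <<'E'
import numpy as np, cv2
from bench import ctrl, vision
def ray(c,uv,z):
    K=np.array([[c["fx"],0,c["cx"]],[0,c["fy"],c["cy"]],[0,0,1]])
    p=cv2.undistortPoints(np.array([[uv]],float),K,np.array(c["D"]))[0,0]
    T=np.array(c["pose"]); d=T[:3,:3]@np.array([p[0],p[1],1]); o=T[:3,3]
    return o+d*(z-o[2])/d[2]
def proj(c,P):
    K=np.array([[c["fx"],0,c["cx"]],[0,c["fy"],c["cy"]],[0,0,1]])
    T=np.linalg.inv(np.array(c["pose"])); r,_=cv2.Rodrigues(T[:3,:3])
    return cv2.projectPoints(np.array(P,float).reshape(-1,1,3),r,T[:3,3],K,np.array(c["D"]))[0][:,0]
def crop(c,x0,y0,w,h,s,name):
    im=c["pixels"][y0:y0+h,x0:x0+w,::-1]
    cv2.imwrite(name,cv2.resize(im,None,fx=s,fy=s,interpolation=cv2.INTER_CUBIC))
E
python3 - <<'E'
from h import *
c=vision.read_camera("top"); crop(c,150,145,270,155,2.96,"pics/t1.png")
c=vision.read_camera("scene"); crop(c,125,125,280,180,2.8,"pics/s1.png")
E
```

```text
(no output)
```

View pics/t1.png

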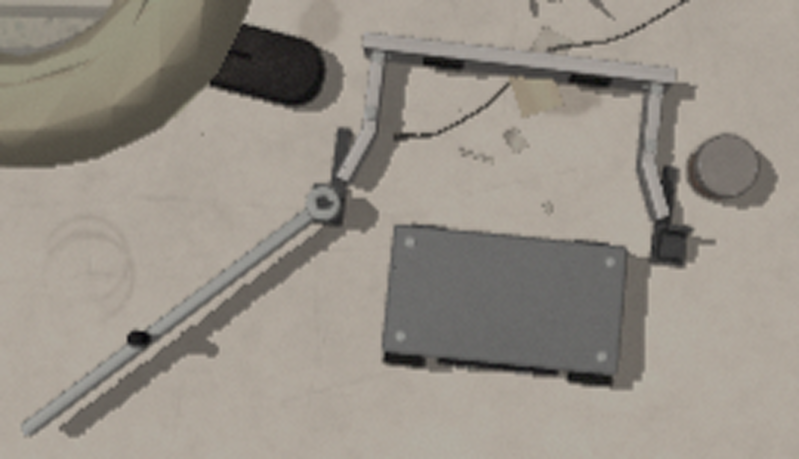

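View pics/s1.png

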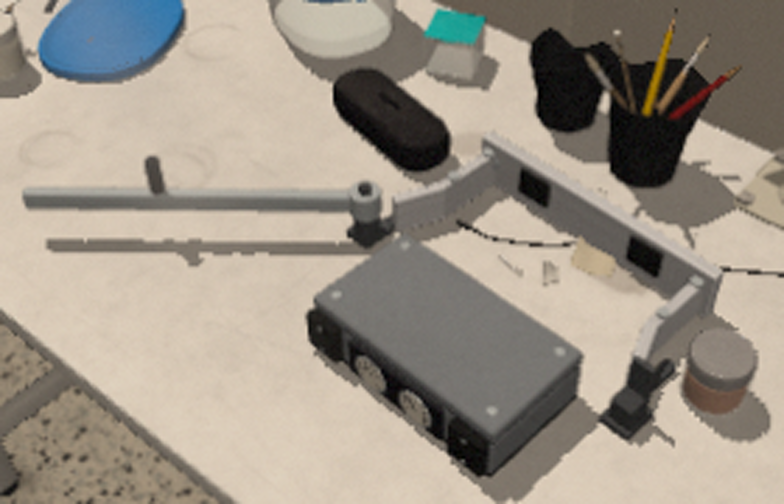

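```bash
cat > m0.py <<'E'
from h import *
c=vision.read_camera("top")
f=lambda u,v:(150+(u+.5)/2.96-.5,145+(v+.5)/2.96-.5)
def g(n,u,v,z):
    p=ray(c,f(u,v),z); print(n,p[:2].round(4)); return p[:2]
bl=g("BL",396,226,.057);br=g("BR",626,247,.057);fr=g("FR",614,373,.057);fl=g("FL",384,352,.057)
n=np.linalg.norm
print("sizes",n(bl-br),n(fl-fr),n(bl-fl),n(br-fr))
print("ctr",(bl+br+fl+fr)/4, "yaw",np.arctan2(*((bl-fl+br-fr)[::-1])), np.arctan2(*(fl+bl-fr-br)[::-1])-np.pi/2)
pv=g("pivot",323,203,.06); pg=g("peg",138,337,.09); e=g("barend",27,430,.054); 
print("piv-peg",n(pv-pg),n(pv-e)); d=pg-pv; print("ang world",np.arctan2(d[1],d[0]),np.arctan2(*(e-pv)[::-1]))
s1=g("stopL",364,40,.052); s2=g("stopR",676,75,.052)
b1=g("stopLf",380,53,.052); b2=g("stopRf",650,82,.052)
for a,b in((s1,s2),(b1,b2)):
    d=a-b; print("bay yaw",np.arctan2(d[1],d[0])-np.pi/2,n(d))
ct=g("catch",672,240,.062)
# bay from pivot and catch: pivot (-.08,.152), catch (-.076,-.152)
d=pv-ct; print("pv-ct",n(d),"yaw",np.arctan2(d[1],d[0])-np.pi/2-np.arctan2(.004,.304))
g("jar",727,165,.054)
E
python3 m0.py
```

```text
BL [ 0.5771 -0.1258]
BR [ 0.5637 -0.321 ]
FR [ 0.4574 -0.3119]
FL [ 0.4703 -0.1184]
sizes 0.1957391278947998 0.19400053529147682 0.10705213223064315 0.10671203421845446
ctr [ 0.5171089  -0.21928132] yaw -0.0772594796284478 -0.0675949500091324
pivot [ 0.595  -0.0633]
peg [0.4776 0.0829]
barend [0.3977 0.1808]
piv-peg 0.18756142599516487 0.3139541877640923
ang world 2.2472486179977413 2.250558371872596
stopL [ 0.7385 -0.0938]
stopR [ 0.7136 -0.3634]
stopLf [ 0.7274 -0.108 ]
stopRf [ 0.707  -0.3411]
bay yaw -0.0922003465292418 0.27073418318053366
bay yaw -0.0872316726651543 0.2340158656740365
catch [ 0.5701 -0.3591]
pv-ct 0.29678008871094635 yaw -0.09720629307392922
jar [ 0.6361 -0.4069]
```

```bash
cat >> h.py <<'E'
from scipy.spatial.transform import Rotation as Ro
def tool():
    s=ctrl.read_state(); q=np.array(s["tool_rot"]); return s,Ro.from_quat(q[[1,2,3,0]]).as_matrix()
def want(x,y,z,psi):
    """tool z heading psi in world, tool down; print cm shift in tool axes (now) and turn units"""
    s,R=tool(); d=np.array([x,y,z])-s["position"]
    h=np.arctan2(R[1,2],R[0,2]); 
    # turn about tool y (down): positive -> clockwise from above
    t=-(psi-h); t=(t+np.pi)%(2*np.pi)-np.pi
    print("heading",round(h,3),"shift cm",(R.T@d*100).round(2),"turn units",round(np.degrees(t)/8,2),"pos",s["position"].round(4),"t",s["time_s"],"F",np.round(s["wrist_force"],1),"q",s["qpos"].round(2))
E
python3 - <<'E'
from h import *
s,R=tool(); print(R.round(3))
want(.40,-.14,.21,-.09)
c=vision.read_camera("wrist"); cv2.imwrite("pics/w1.png",c["pixels"][:,:,::-1])
c=vision.read_camera("top")
def bay(pts,o=(.662,-.221),y=-.09):
    p=np.array(pts,float); R=np.array([[np.cos(y),-np.sin(y)],[np.sin(y),np.cos(y)]])
    return np.c_[p[:,:2]@R.T+o,p[:,2]]
im=c["pixels"][:,:,::-1].copy()
def draw(im,P,col):
    u=(proj(c,P)*16).astype(int); cv2.polylines(im,[u.reshape(-1,1,2)],False,col,1,cv2.LINE_AA,4)
im=cv2.resize(im[145:300,150:420],None,fx=2.96,fy=2.96,interpolation=cv2.INTER_CUBIC)
def draw(P,col):
    u=(proj(c,P)-[149.5,144.5])*2.96-.5; cv2.polylines(im,[np.round(u).astype(int).reshape(-1,1,2)],False,col,1)
draw(bay([[.055,.13,.052],[.055,-.13,.052]]),(0,0,255))
for k in(1,-1): draw(bay([[.055,k*.116,.04],[-.011,k*.116,.04],[-.056,k*.14,.04]]),(0,0,255))
draw(bay([[-.089,-.141,.062],[-.063,-.141,.062],[-.063,-.163,.062],[-.089,-.163,.062],[-.089,-.141,.062]]),(0,0,255))
draw(bay([[-.08,.152,.06],[-.088,.152,.06]]),(0,0,255))
B=[[.055,.1,.057],[.055,-.1,.057],[-.055,-.1,.057],[-.055,.1,.057],[.055,.1,.057]]
draw(bay(B,(.517,-.219),-.072),(0,255,0))
cv2.imwrite("pics/o1.png",im)
E
```

```text
[[ 0.915 -0.     0.404]
 [-0.404 -0.001  0.915]
 [-0.    -1.    -0.001]]
heading 1.155 shift cm [ 4.224e+01  4.000e-02 -6.163e+01] turn units 8.92 pos [0.2624 0.5944 0.21  ] t 0.3 F [-0.2  0.5  0. ] q [-0.89  0.5  -0.43  1.55  0.22  1.14 -0.21]
```

View pics/w1.png

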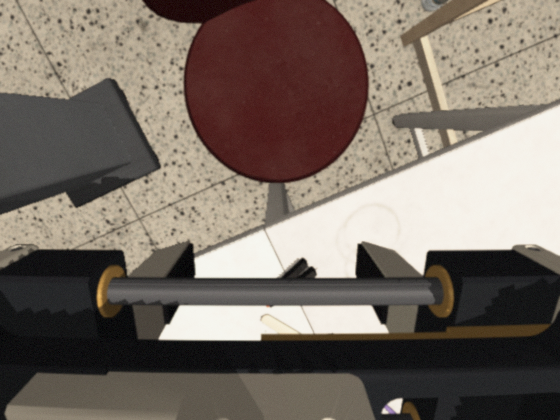

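View pics/o1.png

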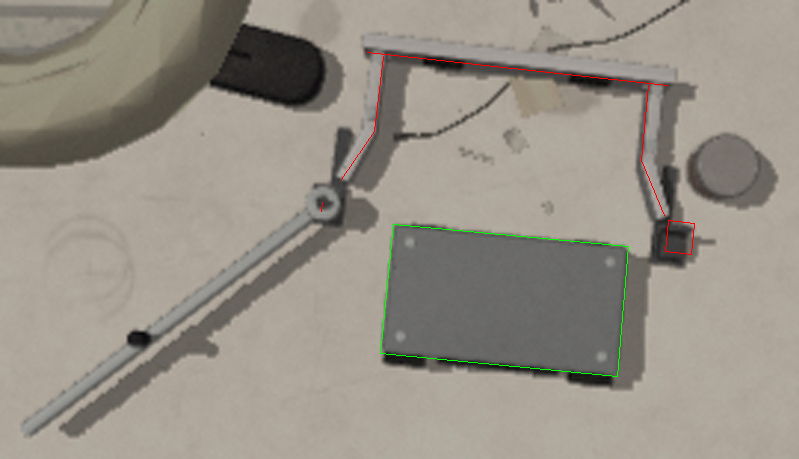

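Call:
{"api": "move_arm", "payload": {
  "targets": [
    [[0, 0, 0, 0, 1], [0, 0, 0, 0, 1], [0, 0, 0, 0, 1], [0, 0, 0, 0, 1], [0, 0, 0, 0, 1], [0, 0, 0, 0, 1], [0, 0, 0, 0, 1], [0, 0, 0, 0, 1], [0, 0, 0, 0, 0.92], [0, 0, 0, 0, 0]]
  ]
}}

```text
time_s: 1.4
position: [0.2624, 0.5947, 0.2105]
tool_rot: [-0.477, 0.477, -0.522, 0.522]
wrist_force: [-1.1, 0.6, 0.6]
opening: 0.177
```

```bash
python3 -c "
from h import *
want(.43,.15,.21,-.09)"
```

```text
heading -0.091 shift cm [42.75  0.05 20.75] turn units -0.01 pos [0.2624 0.5947 0.2105] t 1.4 F [-1.1  0.6  0.6] q [-1.07  0.47 -0.17  1.56  0.09  1.12 -1.35]
```

Call:
{"api": "move_arm", "payload": {
  "targets": [
    [[0, 4.3, 0, 2.1, 0], [0, 4.3, 0, 2.1, 0], [0, 4.3, 0, 2.1, 0], [0, 4.3, 0, 2.1, 0], [0, 4.3, 0, 2.1, 0], [0, 4.3, 0, 2.1, 0], [0, 4.3, 0, 2.1, 0], [0, 4.3, 0, 2.1, 0], [0, 4.3, 0, 2.1, 0], [0, 4.3, 0, 2.1, 0]]
  ]
}}

```text
time_s: 2.4
position: [0.4333, 0.1457, 0.2109]
tool_rot: [-0.478, 0.478, -0.521, 0.521]
wrist_force: [0.1, 0.0, -0.9]
opening: 0.006
```

```bash
python3 -c "
from h import *
want(.41,-.135,.15,-.09)"
```

```text
heading -0.086 shift cm [28.16  6.07  0.08] turn units 0.03 pos [0.4333 0.1457 0.2109] t 2.4 F [ 0.1  0.  -0.9] q [-0.45  0.12  0.07  2.03 -0.01  0.99 -0.46]
```

Call:
{"api": "move_arm", "payload": {
  "targets": [
    [[0, 4.7, 1, 0, 0], [0, 4.7, 1, 0, 0], [0, 4.7, 1, -0.1, 0], [0, 4.7, 1, -0.1, 0], [0, 4.7, 1, -0.1, 0], [0, 4.7, 1, -0.1, 0], [0, 0, 0, 0, 0]]
  ]
}}

```text
time_s: 3.1
position: [0.4015, -0.1391, 0.1499]
tool_rot: [-0.475, 0.476, -0.523, 0.524]
wrist_force: [-0.1, 0.8, 0.2]
opening: 0.005
```

```bash
python3 -c "
from h import *
want(.405,-.135,.036,-.09)
c=vision.read_camera('scene'); cv2.imwrite('pics/s2.png',c['pixels'][:,:,::-1])
c=vision.read_camera('top'); cv2.imwrite('pics/t2.png',c['pixels'][:,:,::-1])"
```

```text
heading -0.096 shift cm [-0.48 11.39  0.32] turn units -0.04 pos [ 0.4015 -0.1391  0.1499] t 3.1 F [-0.1  0.8  0.2] q [-0.05  0.15  0.34  2.17 -0.06  0.83  0.24]
```

View pics/s2.png

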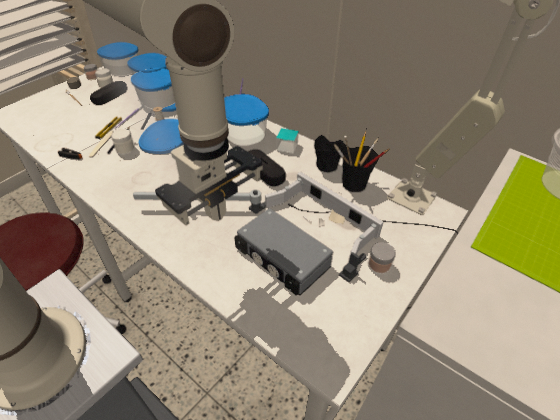

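View pics/t2.png

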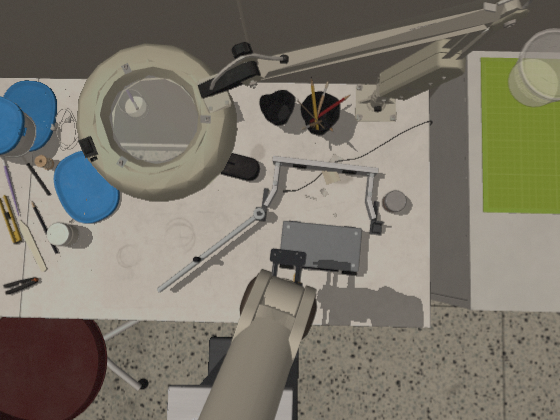

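Call:
{"api": "move_arm", "payload": {
  "targets": [
    [[0, -0.1, 2.8, 0, 0], [0, -0.1, 2.8, 0, 0], [0, -0.1, 2.8, 0, 0], [0, -0.1, 2.9, 0.2, 0], [0, 0, 0, 0, 0]]
  ]
}}

```text
time_s: 3.7
position: [0.4038, -0.1265, 0.0349]
tool_rot: [0.477, -0.479, 0.523, -0.519]
wrist_force: [-0.1, -0.1, -0.7]
opening: 0.006
```

```bash
python3 -c "
from h import *
want(.439,-.135,.036,-.09)
c=vision.read_camera('scene'); crop(c,125,125,280,180,2.8,'pics/s3.png')"
```

```text
heading -0.085 shift cm [ 0.55 -0.13  3.58] turn units 0.03 pos [ 0.4038 -0.1265  0.0349] t 3.7 F [-0.1 -0.1 -0.7] q [-0.    0.38  0.28  2.24 -0.2   0.55  0.34]
```

View pics/s3.png

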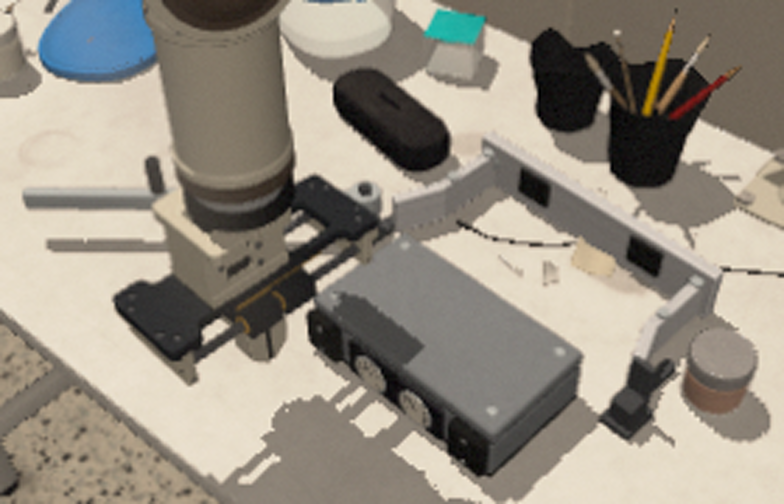

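Call:
{"api": "move_arm", "payload": {
  "targets": [
    [[0, 0.3, 0, 1, 0], [0, 0.2, 0, 1, 0], [0, 0, 0, 0.8, 0], [0, 0, 0, 0.6, 0], [0, 0, 0, 0.6, 0], [0, 0, 0, 0.6, 0], [0, 0, 0, 0.6, 0], [0, 0, 0, 0.5, 0], [0, 0, 0, 0, 0]]
  ]
}}

```text
time_s: 4.65
position: [0.4603, -0.1391, 0.0371]
tool_rot: [0.476, -0.478, 0.523, -0.521]
wrist_force: [-4.7, 1.5, 7.3]
opening: 0.004
```

```bash
python3 -c "
from h import *
want(.439,-.135,.036,-.09)
c=vision.read_camera('top'); crop(c,150,145,270,155,2.96,'pics/t3.png')
c=vision.read_camera('scene'); crop(c,125,125,280,180,2.8,'pics/s4.png')"
```

```text
heading -0.091 shift cm [-0.21  0.12 -2.15] turn units -0.0 pos [ 0.4603 -0.1391  0.0371] t 4.65 F [-4.7  1.5  7.3] q [ 0.01  0.45  0.27  2.11 -0.21  0.61  0.34]
```

View pics/s4.png

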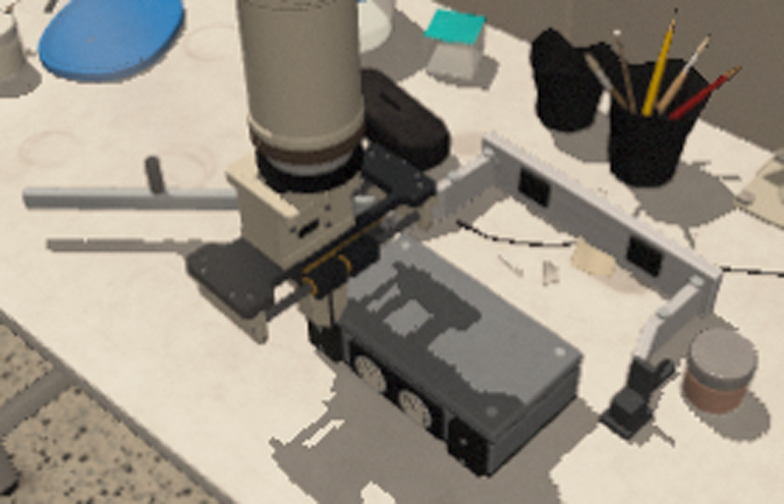

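View pics/t3.png

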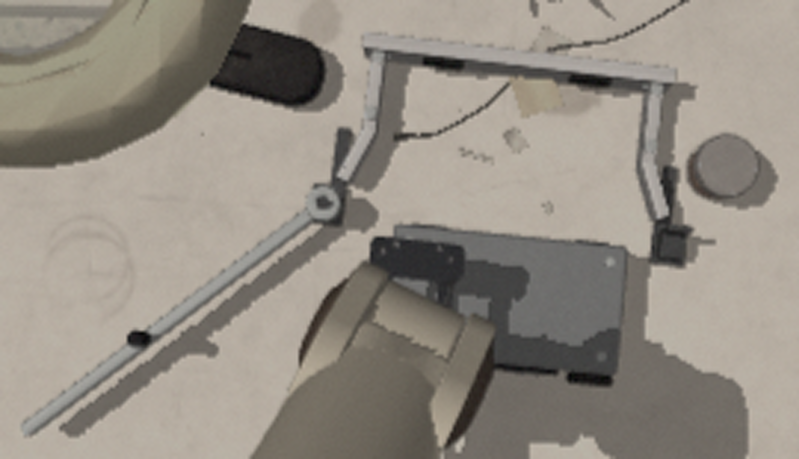

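```bash
python3 -c "
from h import *
s,R=tool(); print(s['wrist_force'],s['wrist_torque'],s['position'])
c=vision.read_camera('scene'); P=s['position']
pts=[P, P+R[:,1]*.019]; print(proj(c,pts))
crop(c,190,160,120,90,6.6,'pics/s5.png'); print((proj(c,pts)-[190,160])*6.6)
c=vision.read_camera('wrist'); cv2.imwrite('pics/w2.png',c['pixels'][:,:,::-1])"
```

```text
[-4.09284109  0.71725468  4.77702871] [ 0.04996356  1.00514117 -0.04166796] [ 0.46027505 -0.13905152  0.03714666]
[[240.40601394 242.05261348]
 [240.87870895 247.41980249]]
[[332.67969199 541.54724895]
 [335.79947907 576.97069646]]
```

View pics/s5.png

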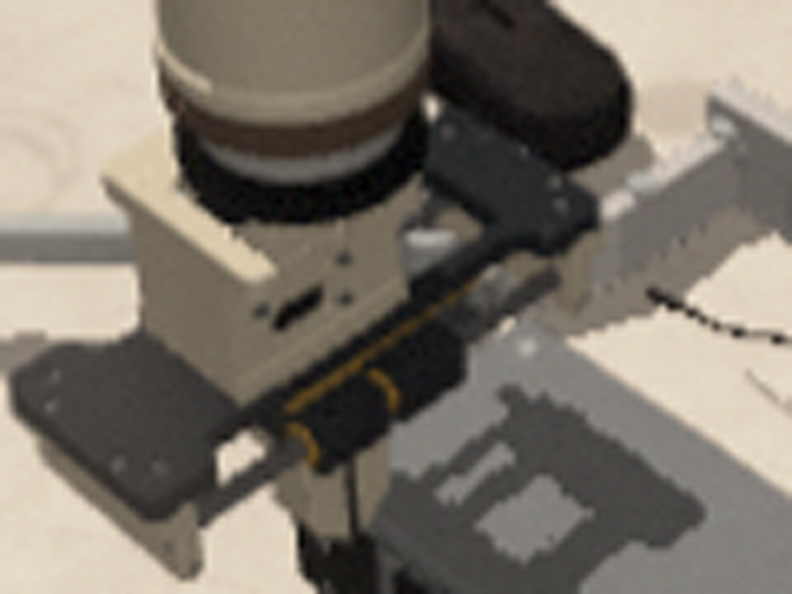

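View pics/w2.png

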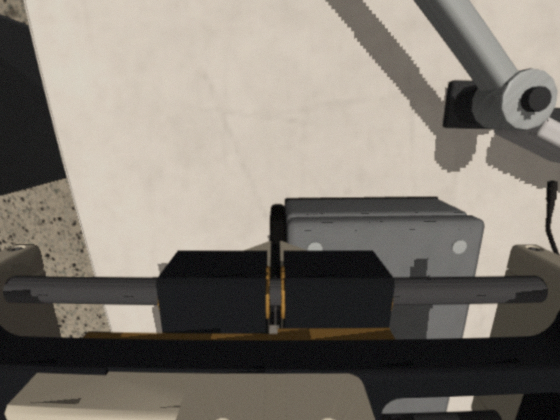

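```bash
python3 -c "
from h import *
s,R=tool(); P=s['position']
c=vision.read_camera('scene')
im=cv2.resize(c['pixels'][160:260,190:310,::-1],None,fx=6,fy=6,interpolation=cv2.INTER_CUBIC)
def pt(l,col):
    u=(proj(c,[P+R@np.array(l)])[0]-[189.5,159.5])*6-.5; cv2.circle(im,tuple(int(v) for v in u),3,col,-1)
for z in(-.095,.095):
  for x in(-.0375,.0375): pt([x,-.047,z],(0,0,255))
for z in(-.019,.019):
  for x in(-.0095,.0095): pt([x,.019,z],(0,255,0)); pt([x,-.047,z],(0,255,255))
B=np.array([[.055,.1,.057],[.055,-.1,.057],[-.055,-.1,.057],[-.055,.1,.057],[-.065,.098,.047],[-.065,.062,.047],[-.065,.062,.007],[-.065,.098,.007]])
y=-.072;Rz=np.array([[np.cos(y),-np.sin(y)],[np.sin(y),np.cos(y)]])
W=np.c_[B[:,:2]@Rz.T+[.517,-.219],B[:,2]]
for w in W:
    u=(proj(c,[w])[0]-[189.5,159.5])*6-.5; cv2.circle(im,tuple(int(v) for v in u),3,(255,0,0),-1)
cv2.imwrite('pics/s6.png',im)"
```

```text
(no output)
```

View pics/s6.png

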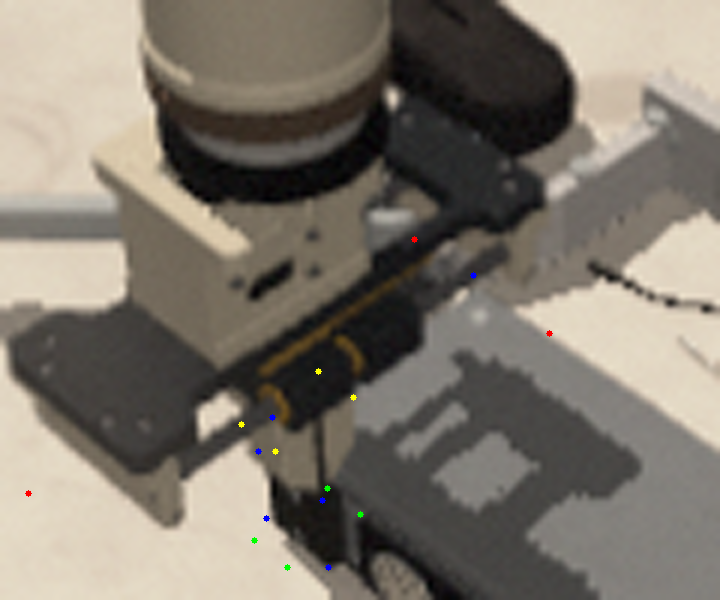

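```bash
python3 -c "
from h import *
s,R=tool(); 
c=vision.read_camera('scene')
im=cv2.imread('pics/s3.png'); P=np.array([.4038,-.1265,.0349])
for y in(.019,0,-.02):
 for z in(-.019,.019):
  for x in(-.0095,.0095):
   u=(proj(c,[P+R@np.array([x,y,z])])[0]-[124.5,124.5])*2.8-.5; print(y,z,x,u); cv2.circle(im,tuple(int(v) for v in u),1,(0,255,0) if y>0 else (0,0,255),-1)
cv2.imwrite('pics/s7.png',cv2.resize(im[230:420,150:400],None,fx=3,fy=3))"
```

```text
0.019 -0.019 -0.0095 [240.99145263 385.15792236]
0.019 -0.019 0.0095 [255.82832488 398.5221497 ]
0.019 0.019 -0.0095 [277.1626611  359.54059914]
0.019 0.019 0.0095 [292.09023535 372.33715543]
0 -0.019 -0.0095 [238.27677047 370.32009641]
0 -0.019 0.0095 [253.31364902 383.73456539]
0 0.019 -0.0095 [275.07389015 344.61372708]
0 0.019 0.0095 [290.20661585 357.44817156]
-0.02 -0.019 -0.0095 [235.33277353 354.17979671]
-0.02 -0.019 0.0095 [250.58520445 367.64108665]
-0.02 0.019 -0.0095 [272.81070056 328.39053563]
-0.02 0.019 0.0095 [288.1647857  341.25868808]
```

View pics/s7.png

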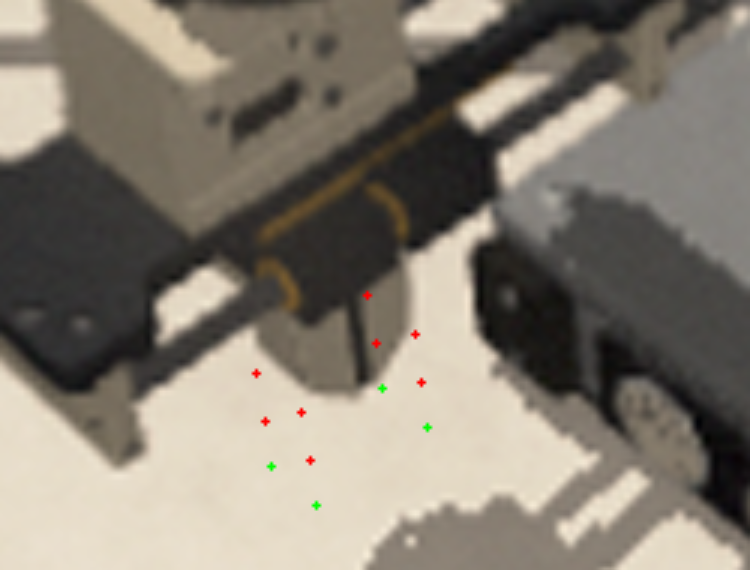

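```bash
python3 -c "
from h import *
s,R=tool(); P=s['position']; print(P, P+R@[0,-.08,.095],s['wrist_force'])
c=vision.read_camera('top')
f=lambda u,v:(150+(u+.5)/2.96-.5,145+(v+.5)/2.96-.5)
for z in(.1,.13,.16): print(z,ray(c,f(370,237),z),ray(c,f(465,247),z))
c=vision.read_camera('scene')
f=lambda u,v:(190+(u+.5)/6-.5,160+(v+.5)/6-.5)
for z in(.07,.1,.13,.16): print(z,'far plate top right corner',ray(c,f(547,188),z),'near plate L',ray(c,f(8,350),z),'near R',ray(c,f(150,472),z))
"
```

```text
[ 0.46029269 -0.13909582  0.03717652] [ 0.55517013 -0.14778946  0.11684893] [-4.91500406  0.25863773  4.62473075]
0.1 [ 0.56355771 -0.10594005  0.1       ] [ 0.5571438  -0.18383372  0.1       ]
0.13 [ 0.56101604 -0.10734964  0.13      ] [ 0.55477043 -0.18319933  0.13      ]
0.16 [ 0.55847436 -0.10875923  0.16      ] [ 0.55239706 -0.18256494  0.16      ]
0.07 far plate top right corner [ 0.62852817 -0.12160692  0.07      ] near plate L [ 0.42082361 -0.02058882  0.07      ] near R [ 0.41221879 -0.10878754  0.07      ]
0.1 far plate top right corner [ 0.60174184 -0.1427795   0.1       ] near plate L [ 0.40390505 -0.04656063  0.1       ] near R [ 0.39570903 -0.13056915  0.1       ]
0.13 far plate top right corner [ 0.5749555  -0.16395207  0.13      ] near plate L [ 0.38698648 -0.07253245  0.13      ] near R [ 0.37919927 -0.15235076  0.13      ]
0.16 far plate top right corner [ 0.54816916 -0.18512465  0.16      ] near plate L [ 0.37006792 -0.09850426  0.16      ] near R [ 0.36268951 -0.17413237  0.16      ]
```

```bash
python3 -c "
from h import *
c=vision.read_camera('scene')
f=lambda u,v:(124.5+(150+u/3+.5)/2.8,124.5+(230+v/3+.5)/2.8)
for uv in((345,395),(378,375),(258,330),(408,310)):
  for z in(.015,.03,.04,.05): print(uv,z,ray(c,f(*uv),z)[:2].round(3))
"
```

```text
(345, 395) 0.015 [ 0.416 -0.112]
(345, 395) 0.03 [ 0.408 -0.122]
(345, 395) 0.04 [ 0.403 -0.129]
(345, 395) 0.05 [ 0.398 -0.135]
(378, 375) 0.015 [ 0.427 -0.114]
(378, 375) 0.03 [ 0.419 -0.124]
(378, 375) 0.04 [ 0.414 -0.131]
(378, 375) 0.05 [ 0.408 -0.137]
(258, 330) 0.015 [ 0.417 -0.077]
(258, 330) 0.03 [ 0.409 -0.087]
(258, 330) 0.04 [ 0.404 -0.094]
(258, 330) 0.05 [ 0.399 -0.102]
(408, 310) 0.015 [ 0.449 -0.104]
(408, 310) 0.03 [ 0.441 -0.114]
(408, 310) 0.04 [ 0.435 -0.121]
(408, 310) 0.05 [ 0.429 -0.127]
```

Call:
{"api": "move_arm", "payload": {
  "targets": [
    [[0, 0, 0, -1, 0], [0, 0, 0, -1.2, 0], [0, 0, 0, -1.2, 0], [0, 0, 0.6, 0, 0], [0, 0, 0.6, 0, 0], [0, 0, 0, 0, 0]]
  ]
}}

```text
time_s: 5.7
position: [0.4281, -0.1362, 0.0247]
tool_rot: [0.477, -0.477, 0.522, -0.522]
wrist_force: [0.7, -0.9, 0.6]
opening: 0.002
```

```bash
python3 -c "
from h import *
want(.439,-.135,.036,-.09)
c=vision.read_camera('scene'); crop(c,190,180,120,90,6.6,'pics/s8.png')
c=vision.read_camera('top'); crop(c,150,145,270,155,2.96,'pics/t8.png')"
```

```text
heading -0.09 shift cm [-0.22 -1.14  1.08] turn units -0.0 pos [ 0.4281 -0.1362  0.0247] t 5.7 F [ 0.7 -0.9  0.6] q [ 0.02  0.43  0.27  2.19 -0.21  0.55  0.36]
```

View pics/s8.png

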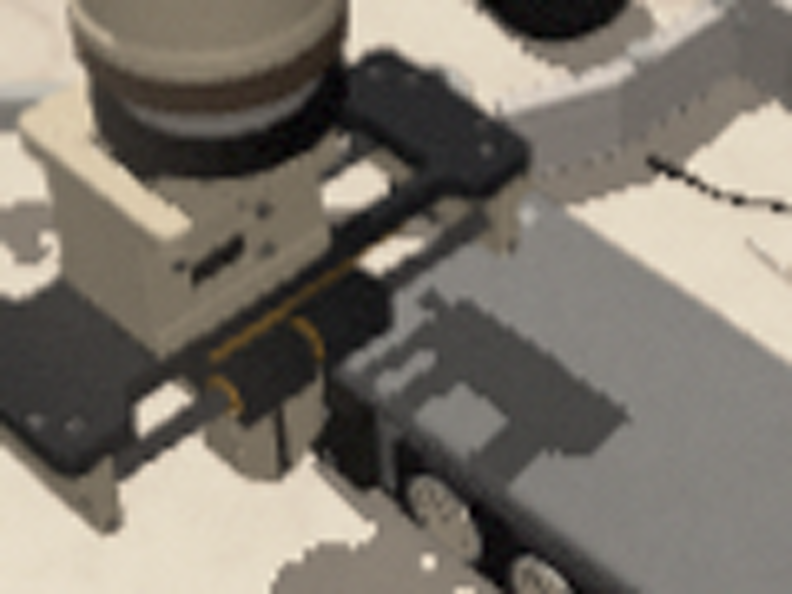

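View pics/t8.png

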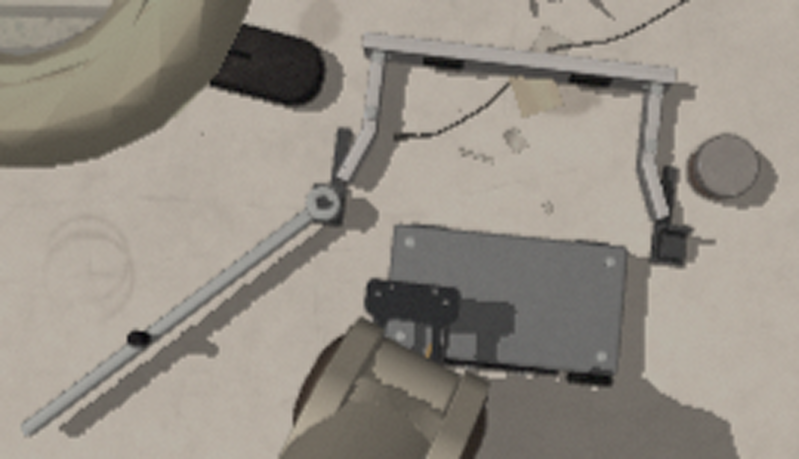

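```bash
python3 -c "
from h import *
c=vision.read_camera('scene')
f=lambda u,v:(189.5+(u+.5)/6.6,179.5+(v+.5)/6.6)
for uv in((275,478),(240,468)):
  for z in(.005,.015,.025,.035): print(uv,z,ray(c,f(*uv),z)[:2].round(3))
"
```

```text
(275, 478) 0.005 [ 0.443 -0.123]
(275, 478) 0.015 [ 0.438 -0.129]
(275, 478) 0.025 [ 0.432 -0.136]
(275, 478) 0.035 [ 0.427 -0.142]
(240, 468) 0.005 [ 0.438 -0.11 ]
(240, 468) 0.015 [ 0.433 -0.117]
(240, 468) 0.025 [ 0.428 -0.123]
(240, 468) 0.035 [ 0.422 -0.13 ]
```

Call:
{"api": "move_arm", "payload": {
  "targets": [
    [[0, 0, 0, 0.8, 0], [0, 0, 0, 0.6, 0], [0, 0, 0, 0.6, 0], [0, 0, 0, 0.4, 0]]
  ]
}}

```text
time_s: 6.25
position: [0.4492, -0.138, 0.025]
tool_rot: [0.476, -0.478, 0.524, -0.52]
wrist_force: [-14.2, 2.0, 18.2]
opening: 0.007
```

```bash
python3 -c "
from h import *
want(.439,-.135,.036,-.09)
s,R=tool(); print(s['wrist_torque'])
c=vision.read_camera('scene'); crop(c,190,180,120,90,6.6,'pics/s9.png')"
```

```text
heading -0.09 shift cm [-0.21 -1.09 -1.05] turn units -0.0 pos [ 0.4492 -0.138   0.025 ] t 6.25 F [-14.2   2.   18.2] q [ 0.02  0.46  0.27  2.13 -0.22  0.58  0.35]
[0.16803674 3.21845986 0.0516017 ]
```

View pics/s9.png

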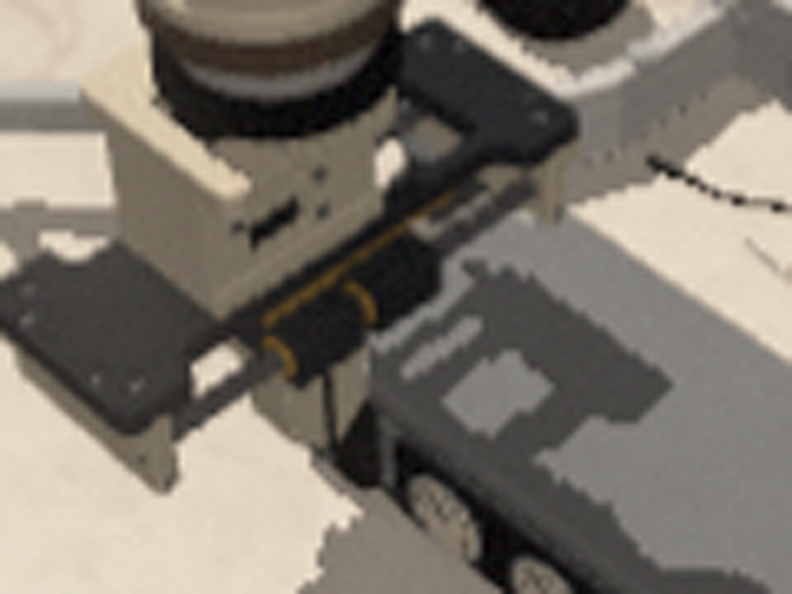

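Call:
{"api": "move_arm", "payload": {
  "targets": [
    [[0, 0, 0, -1.5, 0], [0, 0, 0, -1.5, 0], [0, 0, -1, 0, 0], [0, 0, 0, 0, 1], [0, 0, 0, 0, 1], [0, 0, 0, 0, 1], [0, 0, 0, 0, 1], [0, 0, 0, 0, 1], [0, 0, 0, 0, 1], [0, 0, 0, 0, 1]]
  ]
}}

```text
time_s: 7.3
position: [0.4242, -0.1358, 0.0364]
tool_rot: [-0.175, 0.173, -0.685, 0.686]
wrist_force: [-0.8, 0.3, 0.2]
opening: 0.003
```

Call:
{"api": "move_arm", "payload": {
  "targets": [
    [[0, 0, 0, 0, 1], [0, 0, 0, 0, 1], [0, 0, 0, 0, 1], [0, 0, 0, 0, 1], [0, 0, 0, 0, 0.25], [0, 0, 0, 0, 0]]
  ]
}}

```text
time_s: 7.9
position: [0.4234, -0.1357, 0.0359]
tool_rot: [0.031, -0.031, -0.706, 0.707]
wrist_force: [0.3, -0.3, -0.3]
opening: 0.005
```

```bash
python3 -c "
from h import *
want(.439,-.135,.030,-.09-np.pi/2)
c=vision.read_camera('scene'); crop(c,180,160,140,105,5.7,'pics/s10.png')"
```

```text
heading -1.658 shift cm [-1.55  0.59 -0.2 ] turn units 0.02 pos [ 0.4234 -0.1357  0.0359] t 7.9 F [ 0.3 -0.3 -0.3] q [-0.32  0.48  0.68  2.21 -0.52  0.62 -0.92]
```

View pics/s10.png

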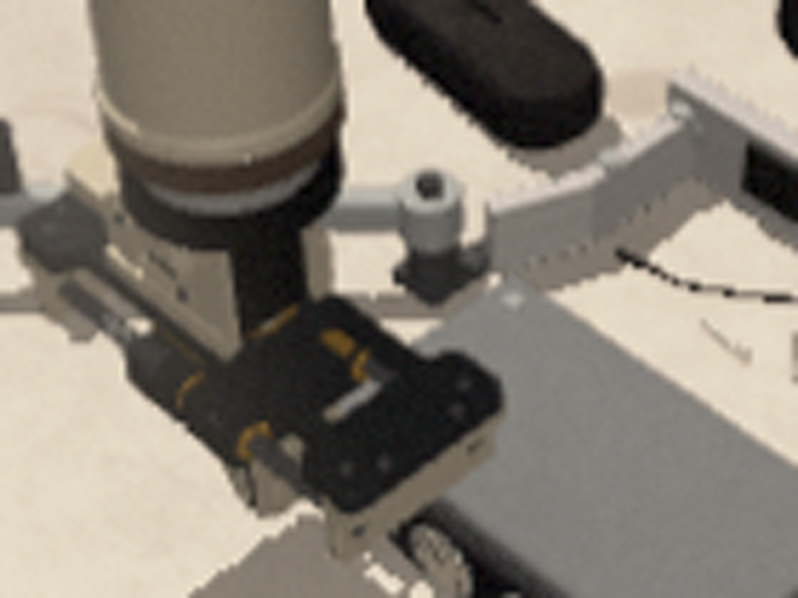

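Call:
{"api": "move_arm", "payload": {
  "targets": [
    [[0, -0.8, 0.2, -0.1, 0], [0, -0.8, 0.2, -0.1, 0], [0, -0.5, 0, 0, 0], [0, -0.5, 0, 0, 0], [0, -0.5, 0, 0, 0]]
  ]
}}

```text
time_s: 8.45
position: [0.4537, -0.1367, 0.0313]
tool_rot: [0.032, -0.032, -0.706, 0.706]
wrist_force: [0.0, 0.1, 1.2]
opening: 0.005
```

```bash
python3 -c "
from h import *
want(.439,-.135,.030,-.09-np.pi/2)
c=vision.read_camera('top'); crop(c,150,145,270,155,2.96,'pics/t11.png')"
```

```text
heading -1.661 shift cm [ 1.48  0.13 -0.04] turn units -0.0 pos [ 0.4537 -0.1367  0.0313] t 8.45 F [0.  0.1 1.2] q [-0.31  0.52  0.66  2.14 -0.54  0.64 -0.93]
```

View pics/t11.png

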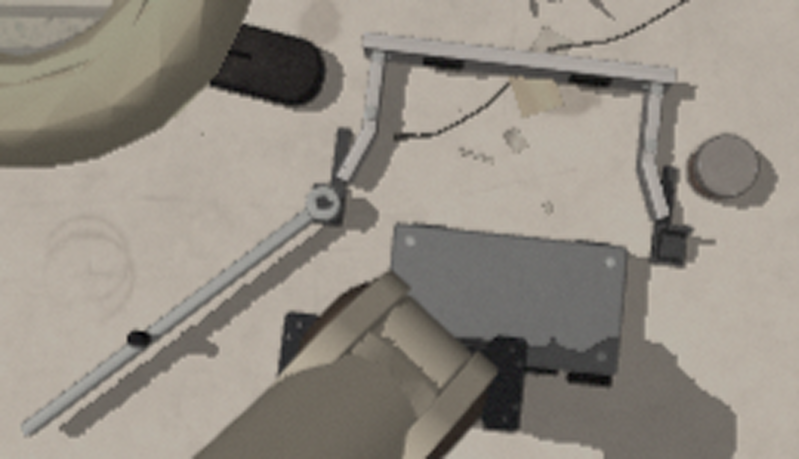

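Call:
{"api": "move_arm", "payload": {
  "targets": [
    [[0, -0.4, 0, 0, 0], [0, -0.4, 0, 0, 0], [0, -0.4, 0, 0, 0]]
  ]
}}

```text
time_s: 8.8
position: [0.457, -0.1367, 0.0308]
tool_rot: [-0.037, 0.027, 0.708, -0.705]
wrist_force: [-28.3, 2.4, 36.5]
opening: 0.004
```

Call:
{"api": "move_arm", "payload": {
  "targets": [
    [[0, 0.9, 0, 0, 0], [0, 0, 0, 0, 0]]
  ]
}}

```text
time_s: 9.0
position: [0.455, -0.1369, 0.0313]
tool_rot: [-0.033, 0.032, 0.707, -0.706]
wrist_force: [-0.1, 0.4, 0.1]
opening: 0.006
```

```bash
python3 -c "
from h import *
want(.439,-.135,.030,-.09-np.pi/2)
c=vision.read_camera('wrist'); cv2.imwrite('pics/w12.png',c['pixels'][:,:,::-1]); print(c['pose'])
s,R=tool(); print(proj(c,[s['position'],s['position']+R[:,1]*.019]), s['position'])
c=vision.read_camera('scene'); crop(c,180,170,140,105,5.7,'pics/s12.png')"
```

```text
heading -1.662 shift cm [ 1.61  0.13 -0.04] turn units -0.01 pos [ 0.455  -0.1369  0.0313] t 9.0 F [-0.1  0.4  0.1] q [-0.31  0.53  0.66  2.14 -0.54  0.65 -0.93]
[[-9.17802768e-02 -9.56652608e-01 -2.76391331e-01  5.29282021e-01]
 [-9.95779234e-01  8.82611432e-02  2.51731515e-02 -1.42459342e-01]
 [ 3.12653820e-04  2.77535147e-01 -9.60715434e-01  2.05915598e-01]
 [ 0.00000000e+00  0.00000000e+00  0.00000000e+00  1.00000000e+00]]
[[276.63241248 245.30754949]
 [276.46878405 234.37812234]] [ 0.45615697 -0.13682657  0.03145375]
```

View pics/w12.png

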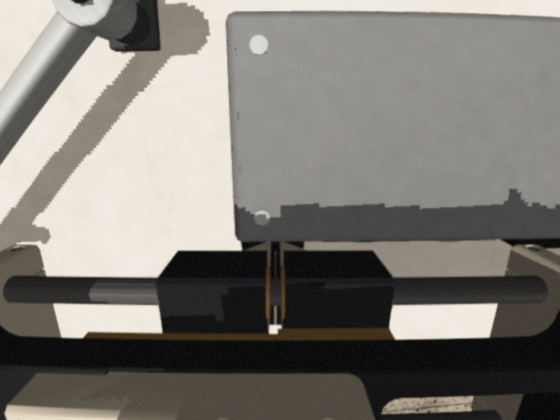

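View pics/s12.png

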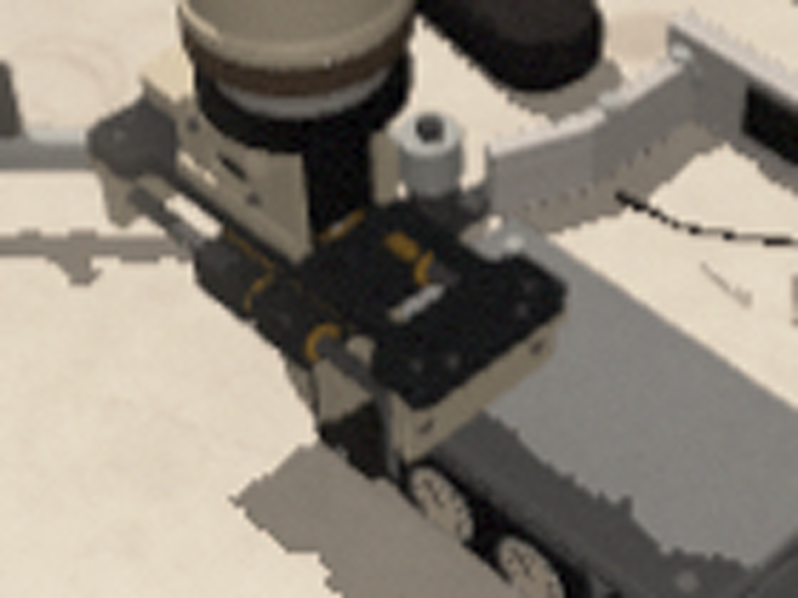

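Call:
{"api": "move_arm", "payload": {
  "targets": [
    [[0, 1.5, 0, 0, 0], [0, 1.8, 0, 0, 0], [0, 0, 0.4, 0, 0], [0, 0, 0.4, 0, 0], [0, 0, 0.4, 0, 0], [0, 0, 0, 0, 0]]
  ]
}}

```text
time_s: 9.7
position: [0.424, -0.1339, 0.0189]
tool_rot: [0.032, -0.032, -0.706, 0.707]
wrist_force: [-0.6, 0.7, -0.1]
opening: 0.007
```

```bash
python3 -c "
from h import *
want(.439,-.135,.030,-.09-np.pi/2)
c=vision.read_camera('scene'); crop(c,170,170,140,105,5.7,'pics/s13.png')"
```

```text
heading -1.661 shift cm [-1.5  -1.11 -0.03] turn units 0.0 pos [ 0.424  -0.1339  0.0189] t 9.7 F [-0.6  0.7 -0.1] q [-0.29  0.51  0.64  2.21 -0.56  0.58 -0.9 ]
```

View pics/s13.png

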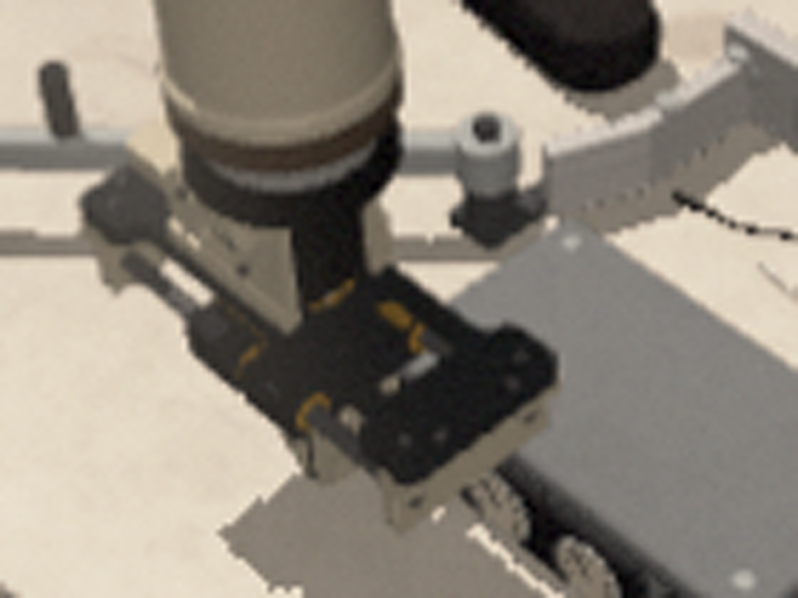

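```bash
python3 -c "
from h import *
c=vision.read_camera('scene')
f=lambda u,v:(169.5+(u+.5)/5.7,169.5+(v+.5)/5.7)
for uv in((312,480),(330,478)):
  for z in(0,.01,.02,.03,.04): print(uv,z,ray(c,f(*uv),z)[:2].round(3))
"
```

```text
(312, 480) 0 [ 0.431 -0.111]
(312, 480) 0.01 [ 0.426 -0.118]
(312, 480) 0.02 [ 0.421 -0.124]
(312, 480) 0.03 [ 0.416 -0.131]
(312, 480) 0.04 [ 0.41  -0.137]
(330, 478) 0 [ 0.437 -0.116]
(330, 478) 0.01 [ 0.432 -0.123]
(330, 478) 0.02 [ 0.426 -0.129]
(330, 478) 0.03 [ 0.421 -0.135]
(330, 478) 0.04 [ 0.416 -0.142]
```

Call:
{"api": "move_arm", "payload": {
  "targets": [
    [[0, 0, 0.3, 0, 0], [0, 0, 0.3, 0, 0], [0, 0, 0, 0, 0]]
  ]
}}

```text
time_s: 10.1
position: [0.4231, -0.1338, 0.013]
tool_rot: [-0.032, 0.032, 0.706, -0.706]
wrist_force: [0.7, 0.8, -0.4]
opening: 0.007
```

Call:
{"api": "move_arm", "payload": {
  "targets": [
    [[0, -0.8, -0.1, 0, 0], [0, -0.8, 0, 0, 0], [0, -0.5, 0, 0, 0], [0, -0.4, 0, 0, 0]]
  ]
}}

```text
time_s: 10.5
position: [0.4473, -0.1359, 0.0142]
tool_rot: [-0.033, 0.031, 0.707, -0.706]
wrist_force: [-9.6, -0.1, 5.7]
opening: 0.003
```

```bash
python3 -c "
from h import *
want(.439,-.135,.030,-.09-np.pi/2)
c=vision.read_camera('scene'); crop(c,180,170,140,105,5.7,'pics/s14.png')"
```

```text
heading -1.661 shift cm [ 0.84 -1.58 -0.01] turn units 0.0 pos [ 0.4473 -0.1359  0.0142] t 10.5 F [-9.6 -0.1  5.7] q [-0.28  0.55  0.63  2.16 -0.57  0.61 -0.9 ]
```

View pics/s14.png

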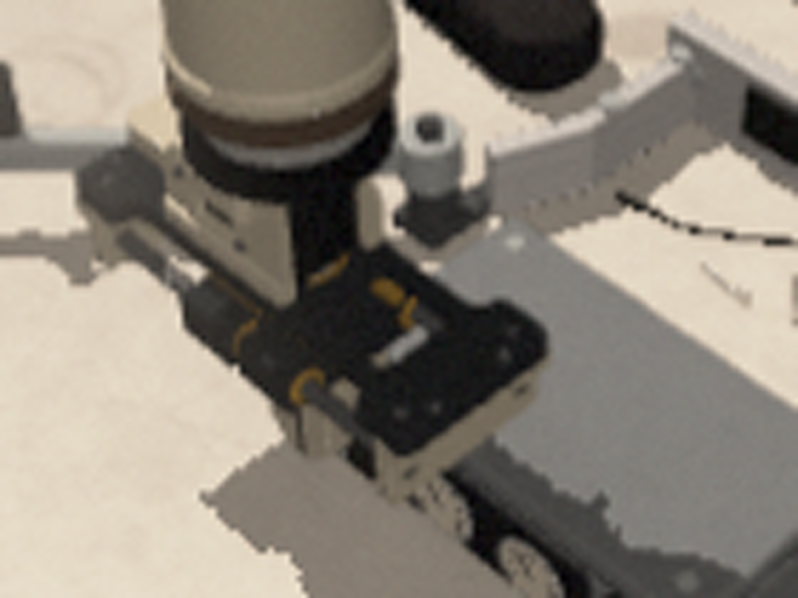

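Call:
{"api": "move_arm", "payload": {
  "targets": [
    [[0, -0.5, 0, 0, 0], [0, -0.5, 0, 0, 0], [0, -0.5, 0, 0, 0]]
  ]
}}

```text
time_s: 10.85
position: [0.4572, -0.1348, 0.013]
tool_rot: [-0.036, 0.028, 0.708, -0.705]
wrist_force: [-11.4, 4.9, 6.8]
opening: 0.004
```

```bash
python3 -c "
from h import *
want(.439,-.135,.030,-.09-np.pi/2)
c=vision.read_camera('top'); crop(c,150,145,270,155,2.96,'pics/t15.png')"
```

```text
heading -1.662 shift cm [ 1.83 -1.69  0.17] turn units -0.01 pos [ 0.4572 -0.1348  0.013 ] t 10.85 F [-11.4   4.9   6.8] q [-0.28  0.57  0.63  2.13 -0.57  0.63 -0.91]
```

View pics/t15.png

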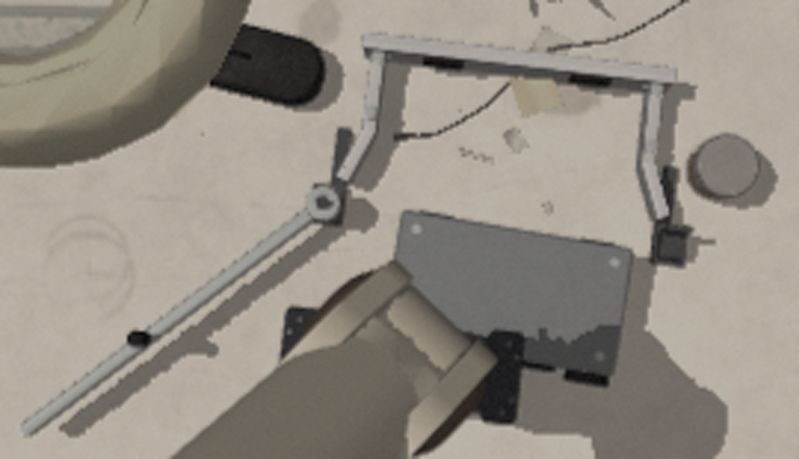

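Call:
{"api": "move_arm", "payload": {
  "targets": [
    [[0, 1, 0, 0, 0], [0, 1, 0, 0, 0], [0, 0, 0.4, 0, 0], [0, 0, 0.3, 0, 0], [0, 0, 0.3, 0, 0], [0, 0, 0, 0, 0]]
  ]
}}

```text
time_s: 11.5
position: [0.4435, -0.1357, 0.0041]
tool_rot: [0.032, -0.032, -0.706, 0.706]
wrist_force: [-0.7, 0.4, -0.6]
opening: 0.005
```

Call:
{"api": "move_arm", "payload": {
  "targets": [
    [[0, 0, 0.4, 0, 0], [0, 0, 0.4, 0, 0], [0, 0, 0, 0, 0]]
  ]
}}

```text
time_s: 11.8
position: [0.4429, -0.1356, -0.0042]
tool_rot: [-0.032, 0.032, 0.706, -0.706]
wrist_force: [-0.9, 0.9, 0.4]
opening: 0.007
```

Call:
{"api": "move_arm", "payload": {
  "targets": [
    [[0, 0, 0.4, 0, 0], [0, 0, 0.4, 0, 0], [0, 0, 0, 0, 0]]
  ]
}}

```text
time_s: 12.1
position: [0.4429, -0.1356, -0.0121]
tool_rot: [-0.032, 0.032, 0.706, -0.706]
wrist_force: [0.3, 0.2, 0.9]
opening: 0.01
```

```bash
python3 -c "
from h import *
want(.439,-.135,.030,-.09-np.pi/2)
c=vision.read_camera('scene'); crop(c,180,170,140,105,5.7,'pics/s16.png')"
```

```text
heading -1.661 shift cm [ 0.39 -4.21 -0.02] turn units -0.0 pos [ 0.4429 -0.1356 -0.0121] t 12.1 F [0.3 0.2 0.9] q [-0.24  0.59  0.57  2.17 -0.62  0.55 -0.86]
```

View pics/s16.png

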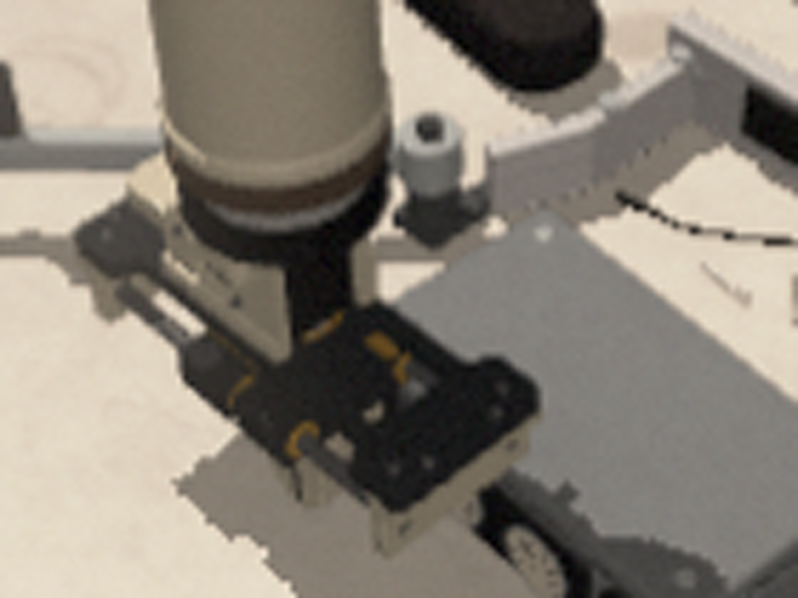

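Call:
{"api": "move_arm", "payload": {
  "targets": [
    [[0, 0, 0.3, 0, 0], [0, 0, 0.3, 0, 0], [0, 0, 0, 0, 0]]
  ]
}}

```text
time_s: 12.45
position: [0.4437, -0.1357, -0.0161]
tool_rot: [-0.032, 0.033, 0.707, -0.706]
wrist_force: [-5.6, 2.1, 24.5]
opening: 0.004
```

Call:
{"api": "move_arm", "payload": {
  "targets": [
    [[0, 0.8, -0.7, 0, 0], [0, 0.8, -0.7, 0, 0], [0, 0, -0.7, 0, 0], [0, 0, 0, 3, 0], [0, 0, 0, 3, 0], [0, 0, 0, 3, 0], [0, 0, 0, 3.5, 0], [0, 0, 0, 3.5, 0], [0, 0, 0, 0, 0]]
  ]
}}

```text
time_s: 13.35
position: [0.4121, -0.3002, 0.0045]
tool_rot: [0.034, -0.035, -0.704, 0.708]
wrist_force: [-1.0, -0.6, -0.1]
opening: 0.005
```

```bash
cat >> h.py <<'E'
BO=np.array([.662,-.221]); BY=-.09
def rot(a): return np.array([[np.cos(a),-np.sin(a)],[np.sin(a),np.cos(a)]])
def box(c,fl=None,fr=None,bl=None,br=None,name=None):
    """corners in t-crop pixels (150,145,2.96)"""
    from scipy.optimize import least_squares
    f=lambda u,v:(150+(u+.5)/2.96-.5,145+(v+.5)/2.96-.5)
    M=[((-.055,.1),fl),((-.055,-.1),fr),((.055,.1),bl),((.055,-.1),br)]
    M=[(np.array(m),np.array(f(*p))) for m,p in M if p is not None]
    def res(q):
        W=np.array([np.r_[rot(q[2])@m+q[:2],.057] for m,_ in M]); return (proj(c,W)-np.array([p for _,p in M])).ravel()
    r=least_squares(res,[.55,-.22,-.09]); q=r.x
    print("box",q.round(4),"res",r.fun.round(1)); report(q); return q
def report(q):
    b=rot(BY).T@(q[:2]-BO); print("in bay x,y mm",(b*1000).round(1),"yaw rel",round(q[2]-BY,3))
    for n,k in(("L",1),("R",-1)):
        w=q[:2]+rot(q[2])@[-.065,k*.08]; print(n,"bumper world",w.round(4))
E
python3 -c "
from h import *
s,R=tool(); print(s['position'],s['wrist_force'],s['time_s'])
c=vision.read_camera('top'); crop(c,150,145,270,155,2.96,'pics/t17.png')"
```

```text
[ 0.4121484  -0.30017871  0.00454389] [-0.96506539 -0.60040953 -0.05791756] 13.35
```

View pics/t17.png

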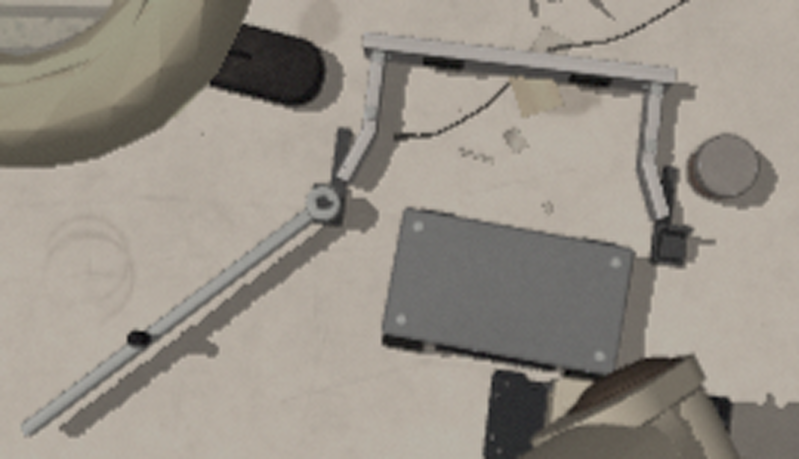

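```bash
python3 -c "
from h import *
c=vision.read_camera('top')
q=box(c,fl=(383,335),bl=(405,209),br=(634,248))
want(.43,-.296,.005,-.09-np.pi/2)"
```

```text
box [ 0.5235 -0.223  -0.1465] res [-0.5  0.3 -0.4 -0.3  0.8 -0.1]
in bay x,y mm [-137.8  -14.4] yaw rel -0.056
L bumper world [ 0.4708 -0.1343]
R bumper world [ 0.4475 -0.2926]
heading -1.663 shift cm [-1.76 -0.15 -0.01] turn units -0.02 pos [ 0.4125 -0.2945  0.0035] t 13.45 F [ 0.3 -0.4 -0.8] q [ 0.09  0.61  0.6   2.07 -0.58  0.63 -0.58]
```

Call:
{"api": "move_arm", "payload": {
  "targets": [
    [[0, -1, 0, 0, 0], [0, -1, 0, 0, 0], [0, -0.7, 0, 0, 0], [0, -0.7, 0, 0, 0], [0, -0.7, 0, 0, 0], [0, -0.7, 0, 0, 0], [0, -0.7, 0, 0, 0], [0, -0.6, 0, 0, 0], [0, 0, 0, 0, 0]]
  ]
}}

```text
time_s: 14.35
position: [0.4719, -0.3007, 0.0031]
tool_rot: [0.033, -0.031, -0.705, 0.707]
wrist_force: [-7.5, -5.5, 1.6]
opening: 0.004
```

```bash
python3 -c "
from h import *
s,R=tool(); print(s['position'],s['wrist_force'],s['time_s'])
c=vision.read_camera('top'); crop(c,150,145,270,155,2.96,'pics/t18.png')"
```

```text
[ 0.47187634 -0.30069992  0.00314541] [-7.50824824 -5.54351316  1.58163266] 14.35
```

View pics/t18.png

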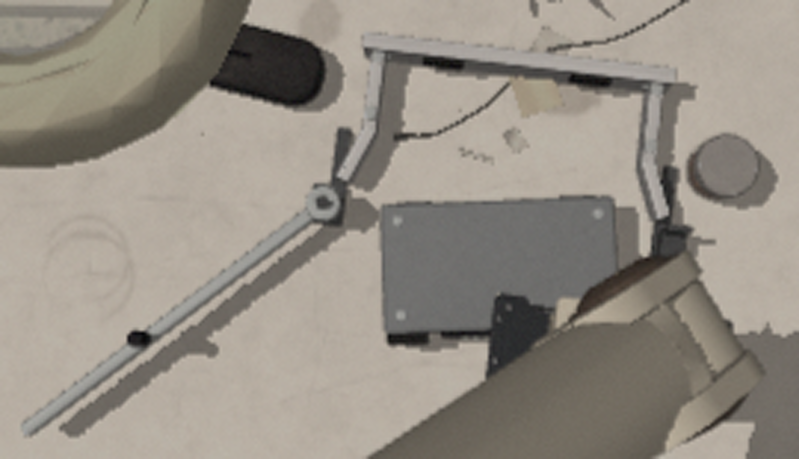

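```bash
python3 -c "
from h import *
c=vision.read_camera('top')
q=box(c,fl=(387,334),bl=(382,204),br=(614,195))
w=q[:2]+rot(q[2])@[-.065,.08]; want(w[0]-.04,w[1],.004,-.09-np.pi/2)"
```

```text
box [ 0.5469 -0.2159  0.066 ] res [-0.3  0.  -0.3  0.2  0.6 -0.2]
in bay x,y mm [-115.1   -5.3] yaw rel 0.156
L bumper world [ 0.4767 -0.1404]
R bumper world [ 0.4873 -0.3   ]
heading -1.661 shift cm [  4.95  -0.11 -15.65] turn units -0.0 pos [ 0.4719 -0.3007  0.0031] t 14.45 F [-6.4 -5.7  0.3] q [ 0.06  0.68  0.6   1.94 -0.58  0.7  -0.66]
```

Call:
{"api": "move_arm", "payload": {
  "targets": [
    [[0, 2, 0, 0, 0], [0, 3, 0, 0, 0], [0, 0, 0, -3.2, 0], [0, 0, 0, -3.2, 0], [0, 0, 0, -3.2, 0], [0, 0, 0, -3.2, 0], [0, 0, 0, -2.8, 0], [0, 0, 0, 0, 0]]
  ]
}}

```text
time_s: 15.25
position: [0.4393, -0.1331, 0.0031]
tool_rot: [-0.029, 0.029, 0.708, -0.705]
wrist_force: [0.2, -0.1, 0.4]
opening: 0.005
```

```bash
python3 -c "
from h import *
want(.4665,-.1404,.004,-.09-np.pi/2)"
```

```text
heading -1.652 shift cm [-2.77 -0.1   0.51] turn units 0.06 pos [ 0.4393 -0.1331  0.0031] t 15.25 F [ 0.2 -0.1  0.4] q [-0.26  0.56  0.6   2.18 -0.59  0.57 -0.87]
```

Call:
{"api": "move_arm", "payload": {
  "targets": [
    [[0, -1.1, 0, 0.4, 0], [0, -1.1, 0, 0, 0], [0, -0.8, 0, 0, 0], [0, -0.8, 0, 0, 0], [0, -0.8, 0, 0, 0], [0, -0.8, 0, 0, 0], [0, -0.8, 0, 0, 0], [0, -0.6, 0, 0, 0], [0, 0, 0, 0, 0]]
  ]
}}

```text
time_s: 16.15
position: [0.5028, -0.148, 0.002]
tool_rot: [-0.035, 0.03, 0.708, -0.705]
wrist_force: [-5.2, 4.0, 0.1]
opening: 0.004
```

```bash
python3 -c "
from h import *
s,R=tool(); print(s['position'],s['wrist_force'],s['time_s'])
c=vision.read_camera('top'); crop(c,150,145,270,155,2.96,'pics/t19.png')"
```

```text
[ 0.5027563  -0.14798478  0.00196914] [-5.16180555  3.96608409  0.06690082] 16.15
```

View pics/t19.png

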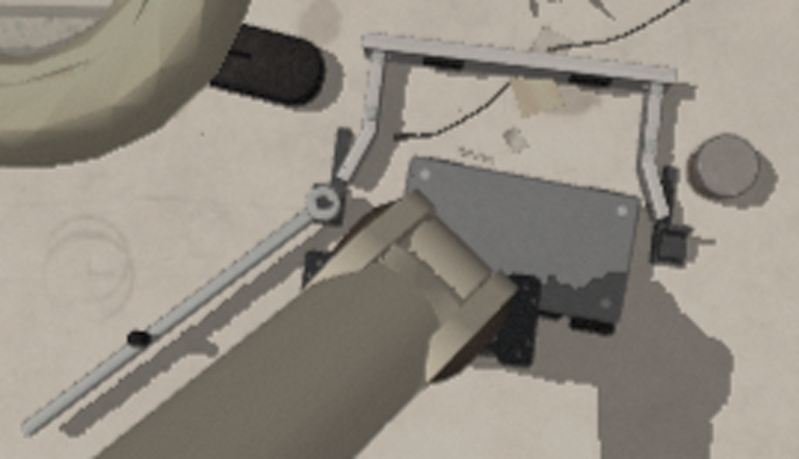

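```bash
python3 -c "
from h import *
c=vision.read_camera('top')
q=box(c,fr=(620,323),bl=(413,156),br=(641,198))
w=q[:2]+rot(q[2])@[-.065,-.08]; want(w[0]-.04,w[1],.004,-.09-np.pi/2)"
```

```text
box [ 0.5681 -0.2271 -0.159 ] res [ 0.2  0.6 -0.7 -0.3  0.4 -0.3]
in bay x,y mm [-93.  -14.5] yaw rel -0.069
L bumper world [ 0.5165 -0.1378]
R bumper world [ 0.4912 -0.2958]
heading -1.662 shift cm [ 3.79 -0.22 15.16] turn units -0.01 pos [ 0.5027 -0.1483  0.002 ] t 16.25 F [-5.8  4.7 -2. ] q [-0.24  0.64  0.6   2.02 -0.59  0.66 -0.91]
```

Call:
{"api": "move_arm", "payload": {
  "targets": [
    [[0, 2, -0.1, 0, 0], [0, 2.5, -0.1, 0, 0], [0, 0, 0, 3, 0], [0, 0, 0, 3, 0], [0, 0, 0, 3, 0], [0, 0, 0, 3, 0], [0, 0, 0, 3, 0], [0, 0, 0, 0, 0]]
  ]
}}

```text
time_s: 17.05
position: [0.4464, -0.3025, 0.0063]
tool_rot: [0.034, -0.035, -0.704, 0.708]
wrist_force: [0.6, -0.3, 0.6]
opening: 0.003
```

```bash
python3 -c "
from h import *
want(.4815,-.2958,.004,-.09-np.pi/2)"
```

```text
heading -1.669 shift cm [-3.43  0.23 -1.02] turn units -0.06 pos [ 0.4464 -0.3025  0.0063] t 17.05 F [ 0.6 -0.3  0.6] q [ 0.07  0.65  0.6   1.99 -0.58  0.67 -0.63]
```

Call:
{"api": "move_arm", "payload": {
  "targets": [
    [[0, -1.2, 0.1, -0.4, 0], [0, -1.2, 0.1, -0.2, 0], [0, -0.8, 0, 0, 0], [0, -0.8, 0, 0, 0], [0, -0.8, 0, 0, 0], [0, -0.8, 0, 0, 0], [0, -0.8, 0, 0, 0], [0, -0.8, 0, 0, 0], [0, -0.7, 0, 0, 0], [0, 0, 0, 0, 0]]
  ]
}}

```text
time_s: 18.05
position: [0.5244, -0.2969, 0.0028]
tool_rot: [0.033, -0.03, -0.706, 0.707]
wrist_force: [-5.7, -2.0, 0.2]
opening: 0.002
```

```bash
python3 -c "
from h import *
s,R=tool(); print(s['position'],s['wrist_force'],s['time_s'])
c=vision.read_camera('top'); crop(c,150,145,270,155,2.96,'pics/t20.png')"
```

```text
[ 0.52438204 -0.29686156  0.00280463] [-5.72904197 -1.98580219  0.16585734] 18.05
```

View pics/t20.png

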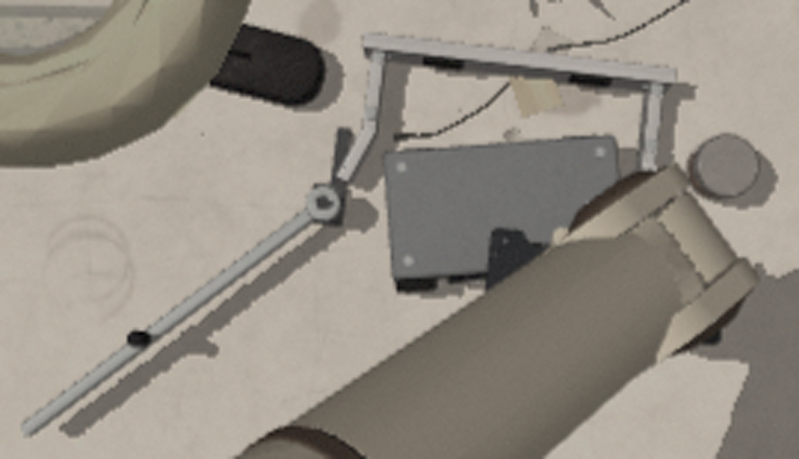

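```bash
python3 -c "
from h import *
c=vision.read_camera('top')
q=box(c,fl=(394,280),bl=(385,151),br=(617,135))
w=q[:2]+rot(q[2])@[-.065,.08]; want(w[0]-.04,w[1],.004,-.09-np.pi/2)"
```

```text
box [ 0.5955 -0.2191  0.0953] res [-0.2 -0.1 -0.2  0.2  0.4 -0.1]
in bay x,y mm [-66.4  -4.1] yaw rel 0.185
L bumper world [ 0.5232 -0.1456]
R bumper world [ 0.5384 -0.3049]
heading -1.661 shift cm [  5.47  -0.12 -14.64] turn units 0.0 pos [ 0.5245 -0.2963  0.0028] t 18.15 F [-4.5 -3.1  0.5] q [ 0.03  0.74  0.6   1.83 -0.58  0.76 -0.72]
```

Call:
{"api": "move_arm", "payload": {
  "targets": [
    [[0, 2.5, -0.1, 0, 0], [0, 3, 0, 0, 0], [0, 0, 0, -3, 0], [0, 0, 0, -3, 0], [0, 0, 0, -3, 0], [0, 0, 0, -3, 0], [0, 0, 0, -2.6, 0], [0, 0, 0, 0, 0]]
  ]
}}

```text
time_s: 18.95
position: [0.4861, -0.1389, 0.0039]
tool_rot: [-0.029, 0.029, 0.708, -0.705]
wrist_force: [0.5, -0.2, -0.4]
opening: 0.007
```

```bash
python3 -c "
from h import *
want(.5137,-.1456,.004,-.09-np.pi/2)"
```

```text
heading -1.652 shift cm [-2.81 -0.01  0.44] turn units 0.06 pos [ 0.4861 -0.1389  0.0039] t 18.95 F [ 0.5 -0.2 -0.4] q [-0.26  0.61  0.6   2.07 -0.59  0.64 -0.9 ]
```

Contact after ~2.8 cm; push ~3.7 cm.

Call:
{"api": "move_arm", "payload": {
  "targets": [
    [[0, -1.1, 0, 0.3, 0], [0, -1.1, 0, 0, 0], [0, -0.8, 0, 0, 0], [0, -0.8, 0, 0, 0], [0, -0.8, 0, 0, 0], [0, -0.8, 0, 0, 0], [0, -0.8, 0, 0, 0], [0, -0.3, 0, 0, 0], [0, 0, 0, 0, 0]]
  ]
}}

```text
time_s: 19.85
position: [0.5464, -0.1529, 0.0029]
tool_rot: [-0.035, 0.03, 0.708, -0.705]
wrist_force: [-6.1, 5.1, 0.3]
opening: 0.007
```

```bash
python3 -c "
from h import *
s,R=tool(); print(s['position'],s['wrist_force'],s['time_s'])
c=vision.read_camera('top'); crop(c,150,145,270,155,2.96,'pics/t21.png')"
```

```text
[ 0.54638573 -0.15294141  0.0028818 ] [-6.13850715  5.13463795  0.32059716] 19.85
```

View pics/t21.png

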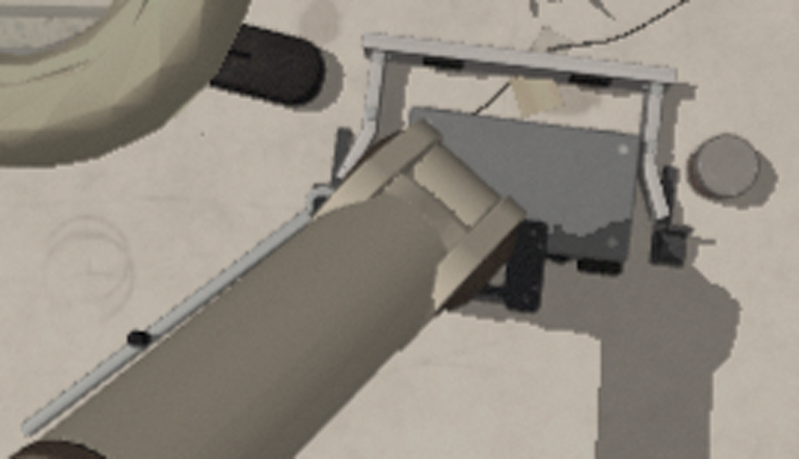

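```bash
python3 -c "
from h import *
c=vision.read_camera('top')
q=box(c,fr=(628,262),bl=(411,107),br=(641,134))
w=q[:2]+rot(q[2])@[-.065,-.08]; want(w[0]-.04,w[1],.004,-.09-np.pi/2)"
```

```text
box [ 0.6155 -0.229  -0.0981] res [ 0.1 -0.  -0.5 -0.1  0.4  0.1]
in bay x,y mm [-45.5 -12.1] yaw rel -0.008
L bumper world [ 0.5587 -0.143 ]
R bumper world [ 0.543  -0.3022]
heading -1.662 shift cm [ 2.96 -0.13 15.23] turn units -0.01 pos [ 0.5464 -0.1532  0.0029] t 19.95 F [-5.3  4.3 -0.7] q [-0.23  0.7   0.6   1.91 -0.59  0.72 -0.94]
```

Call:
{"api": "move_arm", "payload": {
  "targets": [
    [[0, 2, -0.1, 0, 0], [0, 2, 0, 0, 0], [0, 0, 0, 3, 0], [0, 0, 0, 3, 0], [0, 0, 0, 3, 0], [0, 0, 0, 3, 0], [0, 0, 0, 2.8, 0], [0, 0, 0, 0, 0]]
  ]
}}

```text
time_s: 20.75
position: [0.495, -0.306, 0.0063]
tool_rot: [0.034, -0.035, -0.704, 0.708]
wrist_force: [-0.1, -0.0, 0.6]
opening: 0.005
```

```bash
python3 -c "
from h import *
want(.5335,-.3022,.004,-.09-np.pi/2)"
```

```text
heading -1.669 shift cm [-3.8   0.23 -0.76] turn units -0.06 pos [ 0.495  -0.306   0.0063] t 20.75 F [-0.1 -0.   0.6] q [ 0.05  0.71  0.6   1.88 -0.58  0.73 -0.68]
```

Call:
{"api": "move_arm", "payload": {
  "targets": [
    [[0, -1.2, 0.1, -0.3, 0], [0, -1.2, 0.1, -0.2, 0], [0, -1, 0, 0, 0], [0, -0.8, 0, 0, 0], [0, -0.8, 0, 0, 0], [0, -0.8, 0, 0, 0], [0, -0.8, 0, 0, 0], [0, 0, 0, 0, 0]]
  ]
}}

```text
time_s: 21.55
position: [0.5603, -0.3003, 0.0028]
tool_rot: [0.033, -0.03, -0.706, 0.707]
wrist_force: [-5.6, -2.5, 1.4]
opening: 0.004
```

```bash
python3 -c "
from h import *
s,R=tool(); print(s['position'],s['wrist_force'],s['time_s'])
c=vision.read_camera('top'); crop(c,150,145,270,155,2.96,'pics/t22.png')"
```

```text
[ 0.56030558 -0.30030437  0.00284151] [-5.55140665 -2.51677202  1.41047468] 21.55
```

View pics/t22.png

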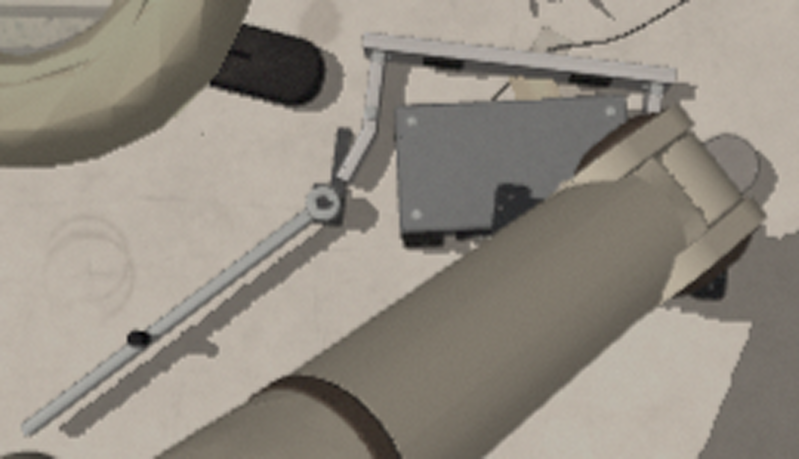

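```bash
python3 -c "
from h import *
c=vision.read_camera('top')
q=box(c,fl=(402,234),bl=(397,106),br=(627,96))
w=q[:2]+rot(q[2])@[-.065,.08]; want(w[0]-.04,w[1],.004,-.09-np.pi/2)"
```

```text
box [ 0.6321 -0.2264  0.0691] res [-0.2  0.  -0.4  0.1  0.7 -0.2]
in bay x,y mm [-29.3  -8.1] yaw rel 0.159
L bumper world [ 0.5617 -0.1511]
R bumper world [ 0.5728 -0.3107]
heading -1.661 shift cm [  5.19  -0.13 -14.46] turn units -0.0 pos [ 0.5604 -0.2999  0.0028] t 21.65 F [-5.9 -2.7  1. ] q [ 0.02  0.78  0.6   1.74 -0.58  0.81 -0.76]
```

Call:
{"api": "move_arm", "payload": {
  "targets": [
    [[0, 2.5, -0.1, 0, 0], [0, 2.5, 0, 0, 0], [0, 0, 0, -3, 0], [0, 0, 0, -3, 0], [0, 0, 0, -3, 0], [0, 0, 0, -3, 0], [0, 0, 0, -2.3, 0], [0, 0, 0, 0, 0]]
  ]
}}

```text
time_s: 22.45
position: [0.527, -0.1456, 0.0039]
tool_rot: [-0.029, 0.029, 0.708, -0.705]
wrist_force: [0.4, -0.4, -0.8]
opening: 0.001
```

```bash
python3 -c "
from h import *
want(.552,-.1505,.004,-.09-np.pi/2)"
```

```text
heading -1.653 shift cm [-2.53 -0.01  0.29] turn units 0.06 pos [ 0.527  -0.1456  0.0039] t 22.45 F [ 0.4 -0.4 -0.8] q [-0.25  0.67  0.6   1.97 -0.59  0.69 -0.92]
```

Call:
{"api": "move_arm", "payload": {
  "targets": [
    [[0, -1, 0, 0.1, 0], [0, -1, 0, 0, 0], [0, -0.8, 0, 0, 0], [0, -0.8, 0, 0, 0], [0, -0.8, 0, 0, 0], [0, -0.7, 0, 0, 0], [0, -0.7, 0, 0, 0], [0, 0, 0, 0, 0]]
  ]
}}

```text
time_s: 23.25
position: [0.5807, -0.157, 0.0029]
tool_rot: [-0.034, 0.03, 0.708, -0.705]
wrist_force: [-5.3, 3.8, -0.8]
opening: -0.001
```

```bash
python3 -c "
from h import *
s,R=tool(); print(s['position'],s['wrist_force'],s['time_s'])
c=vision.read_camera('top'); crop(c,150,145,270,155,2.96,'pics/t23.png')"
```

```text
[ 0.58070358 -0.15697624  0.00294099] [-5.27513589  3.83748753 -0.76239752] 23.25
```

View pics/t23.png

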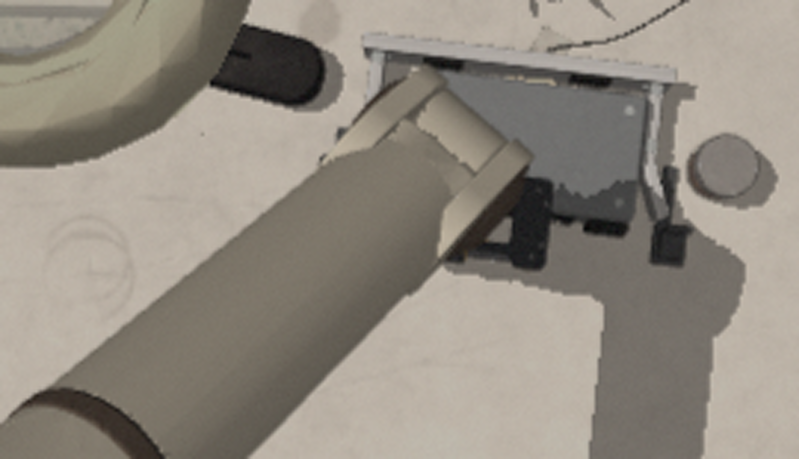

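```bash
python3 -c "
from h import *
c=vision.read_camera('top')
q=box(c,fr=(633,221),br=(647,95))
w=q[:2]+rot(q[2])@[-.065,-.08]; want(w[0]-.04,w[1],.004,-.09-np.pi/2)
report(np.array([*BO,BY]))"
```

```text
box [ 0.6504 -0.2328 -0.1015] res [-0.   0.1  0.  -0.1]
in bay x,y mm [-10.4 -12.8] yaw rel -0.012
L bumper world [ 0.5939 -0.1467]
R bumper world [ 0.5777 -0.3058]
heading -1.662 shift cm [ 2.93 -0.12 15.15] turn units -0.01 pos [ 0.5807 -0.1576  0.003 ] t 23.35 F [-4.8  3.1 -0.5] q [-0.22  0.74  0.6   1.82 -0.59  0.77 -0.96]
in bay x,y mm [0. 0.] yaw rel 0.0
L bumper world [ 0.6045 -0.1355]
R bumper world [ 0.5901 -0.2948]
```

Call:
{"api": "move_arm", "payload": {
  "targets": [
    [[0, 2, -0.1, 0, 0], [0, 2, 0, 0, 0], [0, 0, 0, 3, 0], [0, 0, 0, 3, 0], [0, 0, 0, 3, 0], [0, 0, 0, 3, 0], [0, 0, 0, 2.8, 0], [0, 0, 0, 0, 0]]
  ]
}}

```text
time_s: 24.15
position: [0.5283, -0.3104, 0.0063]
tool_rot: [0.034, -0.035, -0.704, 0.708]
wrist_force: [0.2, -0.4, -0.4]
opening: 0.003
```

```bash
python3 -c "
from h import *
want(.567,-.306,.004,-.09-np.pi/2)
c=vision.read_camera('top'); crop(c,150,145,270,155,2.96,'pics/t24.png')"
```

```text
heading -1.669 shift cm [-3.8   0.23 -0.82] turn units -0.06 pos [ 0.5283 -0.3104  0.0063] t 24.15 F [ 0.2 -0.4 -0.4] q [ 0.04  0.75  0.61  1.8  -0.58  0.77 -0.72]
```

View pics/t24.png

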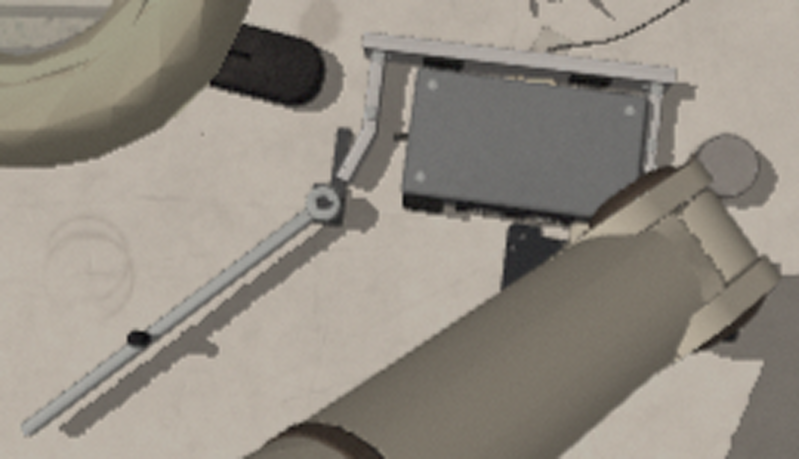

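Call:
{"api": "move_arm", "payload": {
  "targets": [
    [[0, -1.2, 0.1, -0.4, 0], [0, -1.2, 0.1, -0.2, 0], [0, -1, 0, 0, 0], [0, -0.6, 0, 0, 0], [0, -0.6, 0, 0, 0], [0, -0.5, 0, 0, 0], [0, 0, 0, 0, 0]]
  ]
}}

```text
time_s: 24.9
position: [0.5749, -0.3011, 0.0027]
tool_rot: [-0.036, 0.028, 0.707, -0.706]
wrist_force: [-14.8, 1.3, 10.6]
opening: 0.007
```

Call:
{"api": "move_arm", "payload": {
  "targets": [
    [[0, 2, -0.1, 0, 0], [0, 2, 0, 0, 0], [0, 0, 0, -3, 0], [0, 0, 0, -3, 0], [0, 0, 0, -3, 0], [0, 0, 0, -3, 0], [0, 0, 0, -2.6, 0], [0, 0, 0, 0, 0]]
  ]
}}

```text
time_s: 25.7
position: [0.5562, -0.1449, 0.0039]
tool_rot: [-0.029, 0.029, 0.708, -0.705]
wrist_force: [0.7, -0.1, 0.1]
opening: 0.004
```

```bash
python3 -c "
from h import *
want(.585,-.147,.004,-.09-np.pi/2)
c=vision.read_camera('top'); crop(c,150,145,270,155,2.96,'pics/t25.png')"
```

```text
heading -1.653 shift cm [-2.89 -0.01 -0.02] turn units 0.06 pos [ 0.5562 -0.1449  0.0039] t 25.7 F [ 0.7 -0.1  0.1] q [-0.25  0.7   0.6   1.9  -0.59  0.73 -0.95]
```

View pics/t25.png

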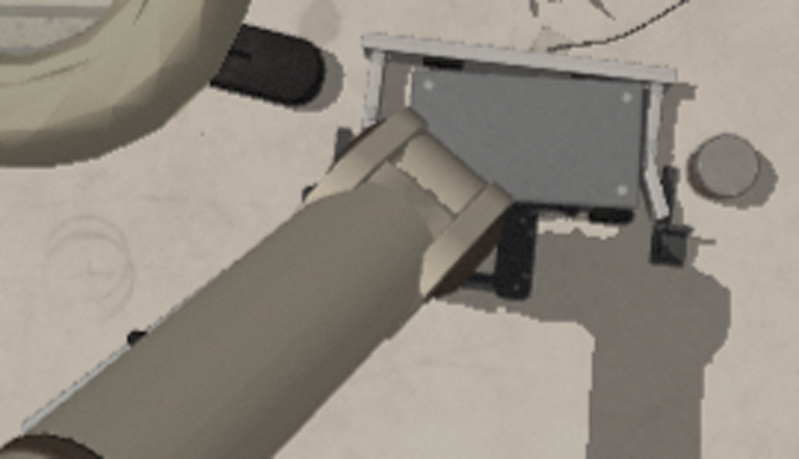

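Call:
{"api": "move_arm", "payload": {
  "targets": [
    [[0, -1.2, 0, 0, 0], [0, -1, 0, 0, 0], [0, -0.6, 0, 0, 0], [0, -0.5, 0, 0, 0], [0, -0.5, 0, 0, 0], [0, -0.4, 0, 0, 0], [0, 0, 0, 0, 0]]
  ]
}}

```text
time_s: 26.45
position: [0.5889, -0.154, 0.0028]
tool_rot: [-0.037, 0.027, 0.708, -0.705]
wrist_force: [-16.1, 4.6, 11.4]
opening: 0.004
```

```bash
python3 -c "
from h import *
c=vision.read_camera('top'); crop(c,150,145,270,155,2.96,'pics/t26.png')"
```

```text
(no output)
```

View pics/t26.png

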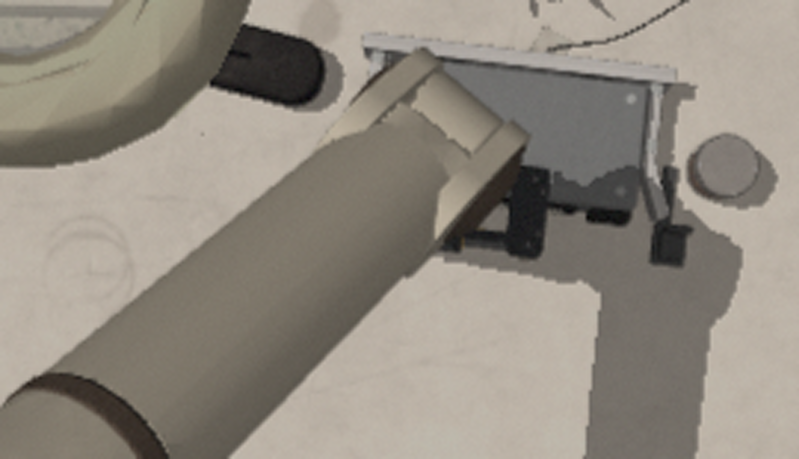

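Call:
{"api": "move_arm", "payload": {
  "targets": [
    [[0, -0.3, -0.2, 0, 0], [0, -0.3, -0.1, 0, 0], [0, 0, 0, 0, 0]]
  ]
}}

```text
time_s: 26.8
position: [0.5886, -0.154, 0.003]
tool_rot: [-0.041, 0.024, 0.709, -0.704]
wrist_force: [-23.7, 6.0, 5.6]
opening: 0.008
```

Call:
{"api": "move_arm", "payload": {
  "targets": [
    [[0, 2, 0, 0, 0], [0, 2.5, 0, 0, 0], [0, 0, 0, 3, 0], [0, 0, 0, 3, 0], [0, 0, 0, 3, 0], [0, 0, 0, 3, 0], [0, 0, 0, 2.8, 0], [0, 0, 0, 0, 0]]
  ]
}}

```text
time_s: 27.6
position: [0.5422, -0.3069, 0.0082]
tool_rot: [0.034, -0.035, -0.704, 0.708]
wrist_force: [-1.2, -0.4, 1.4]
opening: 0.004
```

```bash
python3 -c "
from h import *
want(.575,-.306,.004,-.09-np.pi/2)
c=vision.read_camera('top'); crop(c,150,145,270,155,2.96,'pics/t27.png')"
```

```text
heading -1.669 shift cm [-3.26  0.42 -0.42] turn units -0.06 pos [ 0.5422 -0.3069  0.0082] t 27.6 F [-1.2 -0.4  1.4] q [ 0.03  0.76  0.61  1.78 -0.58  0.79 -0.74]
```

View pics/t27.png

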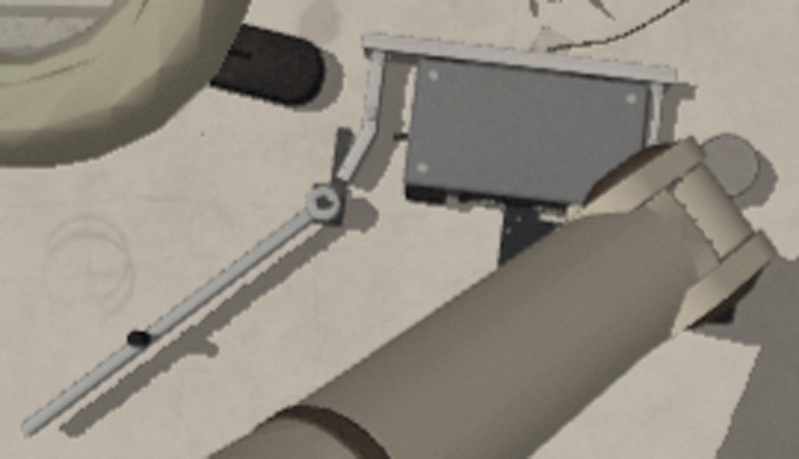

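```bash
python3 -c "
from h import *
c=vision.read_camera('top')
q=box(c,fl=(405,186),bl=(418,58),br=(650,82))"
```

```text
box [ 0.6591 -0.2364 -0.0786] res [-0.1 -0.3  0.   0.3  0.  -0. ]
in bay x,y mm [ -1.5 -15.6] yaw rel 0.011
L bumper world [ 0.6006 -0.1516]
R bumper world [ 0.5881 -0.3111]
```

Call:
{"api": "move_arm", "payload": {
  "targets": [
    [[0, -1.2, 0.2, -0.1, 0], [0, -1.2, 0.1, -0.1, 0], [0, -0.6, 0, 0, 0], [0, -0.5, 0, 0, 0], [0, -0.4, -0.1, 0, 0], [0, -0.4, -0.1, 0, 0], [0, 0, 0, 0, 0]]
  ]
}}

```text
time_s: 28.4
position: [0.5749, -0.2979, 0.0034]
tool_rot: [-0.04, 0.025, 0.709, -0.703]
wrist_force: [-26.6, 8.8, 15.1]
opening: 0.006
```

Call:
{"api": "move_arm", "payload": {
  "targets": [
    [[0, 1.5, 0, 0, 0], [0, 2.5, 0, 0, 0], [0, 1, -3.5, 0, 0], [0, 0, -4, 0, 0], [0, 0, -4, -1, 0], [0, 0, 0, -4, 0], [0, 0, 0, -4, 0], [0, 0, 0, -4, 0], [0, 0, 0, -4, 0], [0, 0, 0, -4, 0]]
  ]
}}

```text
time_s: 29.4
position: [0.5569, -0.0849, 0.1217]
tool_rot: [-0.031, 0.032, 0.706, -0.706]
wrist_force: [-0.1, 1.1, 0.5]
opening: 0.002
```

Call:
{"api": "move_arm", "payload": {
  "targets": [
    [[0.5, 0, 0, 0, 1], [0.5, 0, 0, 0, 1], [0.5, 0, 0, 0, 1], [0.5, 0, 0, 0, 1], [0.5, 0, 0, 0, 1], [0.5, 0, 0, 0, 0.8], [0.5, 0, 0, 0, 0]]
  ]
}}

```text
time_s: 30.1
position: [0.5567, -0.0866, 0.1213]
tool_rot: [0.307, -0.307, -0.637, 0.637]
wrist_force: [0.3, 0.4, -0.3]
opening: 0.497
```

```bash
python3 -c "
from h import *
want(.478,.083,.12,-2.465)
c=vision.read_camera('top'); crop(c,150,145,270,155,2.96,'pics/t28.png')"
```

```text
heading -2.47 shift cm [18.17  0.13 -4.39] turn units -0.04 pos [ 0.5567 -0.0866  0.1213] t 30.1 F [ 0.3  0.4 -0.3] q [-0.58  0.59  0.92  1.88 -0.57  0.96 -1.87]
```

View pics/t28.png

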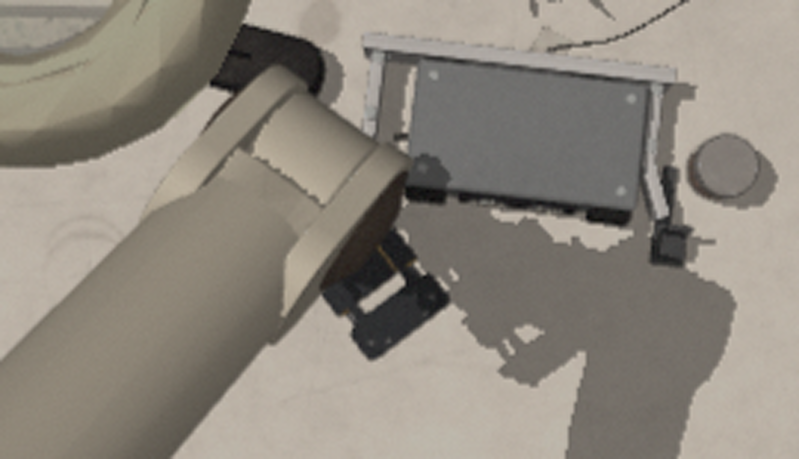

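Call:
{"api": "move_arm", "payload": {
  "targets": [
    [[0.5, 3.6, 0, -0.9, 0], [0.5, 3.6, 0, -0.9, 0], [0.5, 3.7, 0, -0.9, 0], [0.5, 3.6, 0, -0.9, 0], [0.5, 3.6, 0, -0.8, 0], [0.5, 0, 0, 0, 0]]
  ]
}}

```text
time_s: 30.75
position: [0.4757, 0.0879, 0.1208]
tool_rot: [-0.305, 0.302, 0.639, -0.638]
wrist_force: [1.1, -0.4, 0.2]
opening: 0.501
```

```bash
python3 -c "
from h import *
c=vision.read_camera('top'); box(c,fl=(404,187),bl=(418,58),br=(650,82),fr=(635,211))
want(.478,.083,.052,-2.465)
s,R=tool()
c=vision.read_camera('scene'); im=c['pixels'][:,:,::-1].copy(); crop(c,100,130,180,130,4.4,'pics/s29.png')
c=vision.read_camera('wrist'); cv2.imwrite('pics/w29.png',c['pixels'][:,:,::-1])"
```

```text
box [ 0.6584 -0.2354 -0.0853] res [-0.3 -0.6  0.8 -0.2 -0.2  0.3 -0.3  0.5]
in bay x,y mm [ -2.3 -14.6] yaw rel 0.005
L bumper world [ 0.6005 -0.1501]
R bumper world [ 0.5869 -0.3095]
heading -2.462 shift cm [-0.23  6.93  0.07] turn units 0.02 pos [0.4772 0.0851 0.1213] t 30.8 F [ 0.4 -1.5  1.1] q [-1.04  0.46  1.    2.07 -0.51  0.88 -2.21]
```

View pics/s29.png

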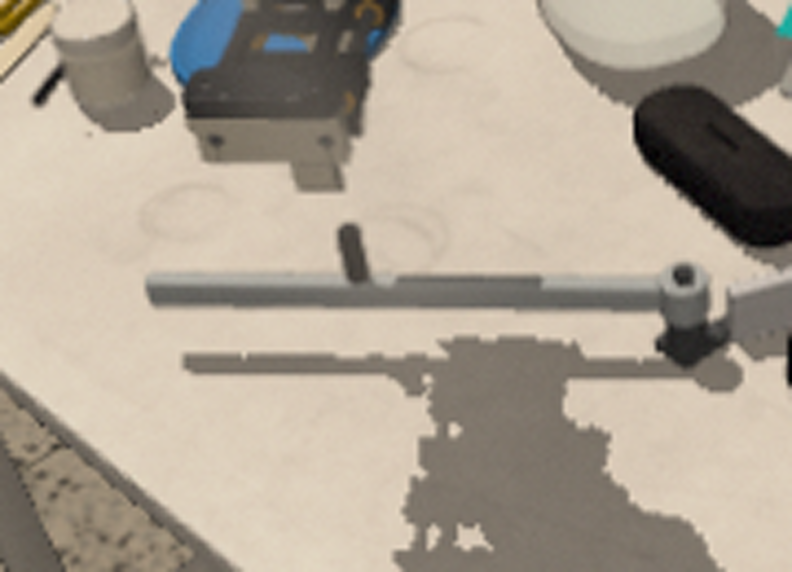

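View pics/w29.png

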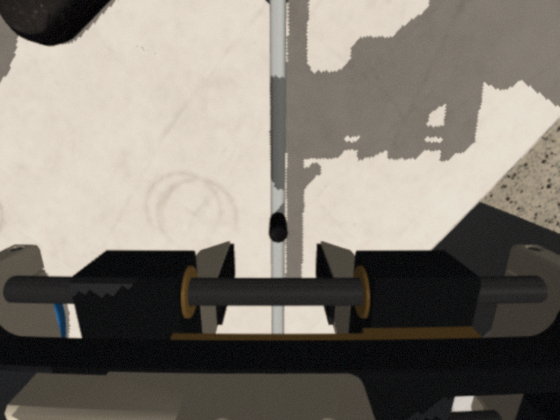

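```bash
python3 -c "
from h import *
c=vision.read_camera('wrist'); s,R=tool()
print('cam',c['pose'][:3,3],'tcp',s['position'])
for uv in((278,240),(278,216)):
  for z in(.054,.092): print(uv,z,ray(c,uv,z), (R.T@(ray(c,uv,z)-s['position'])*100).round(2))
print(proj(c,[[.4776,.0829,.092],[.4776,.0829,.054],[.5957,-.0625,.06]]))
"
```

```text
cam [0.52487702 0.02492066 0.29647604] tcp [0.47881316 0.08086085 0.12178619]
(278, 240) 0.054 [0.46268683 0.09856062 0.054     ] [2.39 6.78 0.17]
(278, 240) 0.092 [0.47243306 0.08702002 0.092     ] [0.88 2.98 0.12]
(278, 216) 0.054 [0.47609955 0.08183508 0.054     ] [0.25 6.78 0.16]
(278, 216) 0.092 [0.48374379 0.07291565 0.092     ] [-0.93  2.98  0.11]
[[275.96422657 231.57765819]
 [275.79701095 215.88254667]
 [273.47138348 -49.93309474]]
```

Call:
{"api": "move_arm", "payload": {
  "targets": [
    [[0.5, 0, 2, 0.1, 0], [0.5, 0, 2, 0, 0], [0.5, 0, 2, 0, 0], [0.5, 0, 0.9, 0, 0], [0.22, 0, 0, 0, 0], [0.22, 0, 0, 0, 0], [0.22, 0, 0, 0, 0], [0.22, 0, 0, 0, 0]]
  ]
}}

```text
time_s: 31.75
position: [0.478, 0.081, 0.0532]
tool_rot: [-0.307, 0.308, 0.637, -0.636]
wrist_force: [-0.5, -0.9, 0.1]
opening: 0.237
```

```bash
python3 -c "
from h import *
want(.478,.083,.052,-2.465)
c=vision.read_camera('scene');crop(c,100,130,180,130,4.4,'pics/s30.png')
c=vision.read_camera('wrist'); cv2.imwrite('pics/w30.png',c['pixels'][:,:,::-1])"
```

```text
heading -2.471 shift cm [ 0.16  0.12 -0.12] turn units -0.04 pos [0.478  0.081  0.0532] t 31.75 F [-0.5 -0.9  0.1] q [-0.92  0.57  0.87  2.11 -0.65  0.75 -2.1 ]
```

View pics/s30.png

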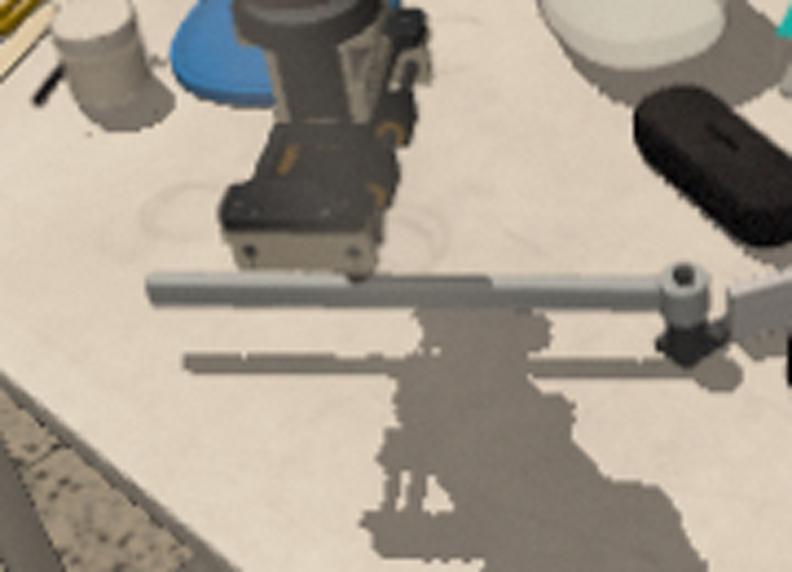

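View pics/w30.png

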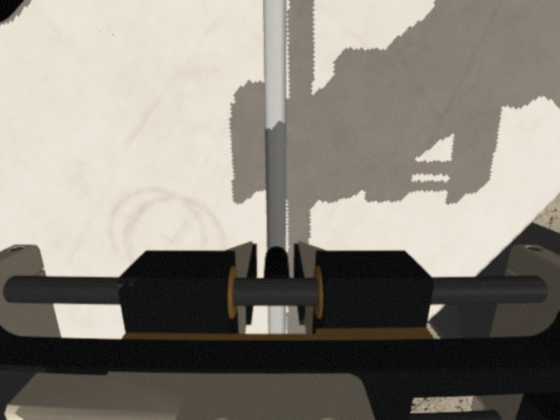

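Call:
{"api": "move_arm", "payload": {
  "targets": [
    [[0.22, -0.05, 0, 1.3, -0.5], [0.22, -0.05, 0, 1.3, -0.5], [0.22, -0.05, 0, 1.3, -0.5], [0.22, -0.05, 0, 1.3, -0.5], [0.22, -0.05, 0, 1.3, -0.5], [0.22, -0.05, 0, 1.3, -0.5], [0.22, 0, 0, 0, 0]]
  ]
}}

```text
time_s: 32.55
position: [0.4275, 0.02, 0.0528]
tool_rot: [-0.169, 0.169, 0.687, -0.686]
wrist_force: [0.3, 0.2, -0.1]
opening: 0.219
```

```bash
cat >> h.py <<'E'
PV=np.array([.5957,-.0625])
def arc():
    s,R=tool(); d=s["position"][:2]-PV; a=np.arctan2(d[1],d[0])%(2*np.pi); h=np.arctan2(R[1,2],R[0,2])%(2*np.pi)
    th=1.5*np.pi+BY-a
    print("r",np.linalg.norm(d).round(4),"theta",round(th,3),"heading err (want 0)",round((h-(a+np.pi/2)+np.pi)%(2*np.pi)-np.pi,3),"z",s["position"][2].round(4),"F",s["wrist_force"].round(1),"q",s["qpos"].round(2),s["time_s"])
E
python3 -c "
from h import *
arc()
c=vision.read_camera('wrist'); cv2.imwrite('pics/w31.png',c['pixels'][:,:,::-1])"
```

```text
r 0.1874 theta 1.937 heading err (want 0) -0.027 z 0.0528 F [ 0.3  0.2 -0.1] q [-0.78  0.44  0.8   2.24 -0.53  0.65 -1.65] 32.55
```

View pics/w31.png

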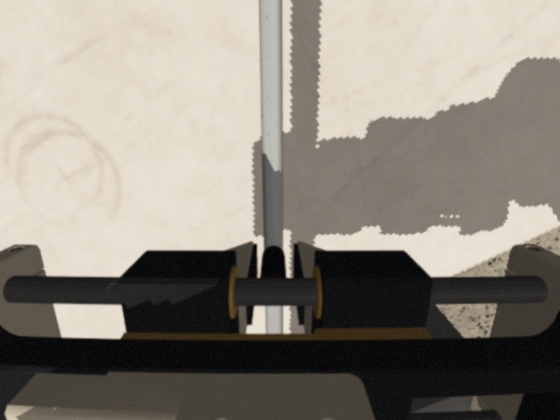

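Call:
{"api": "move_arm", "payload": {
  "targets": [
    [[0.22, -0.03, 0, 1.3, -0.52], [0.22, -0.03, 0, 1.3, -0.52], [0.22, -0.03, 0, 1.3, -0.52], [0.22, -0.03, 0, 1.3, -0.52], [0.22, -0.03, 0, 1.3, -0.52], [0.22, -0.03, 0, 1.3, -0.52], [0.22, -0.03, 0, 1.3, -0.52], [0.22, -0.03, 0, 1.3, -0.52], [0.22, 0, 0, 0, 0]]
  ]
}}

```text
time_s: 33.5
position: [0.4083, -0.0805, 0.0527]
tool_rot: [-0.035, 0.034, -0.706, 0.706]
wrist_force: [0.5, -0.8, 0.1]
opening: 0.222
```

```bash
python3 -c "
from h import *
arc()
c=vision.read_camera('wrist'); cv2.imwrite('pics/w32.png',c['pixels'][:,:,::-1])"
```

```text
r 0.1882 theta 1.385 heading err (want 0) 0.001 z 0.0527 F [ 0.5 -0.8  0.1] q [-0.44  0.38  0.66  2.26 -0.41  0.61 -0.95] 33.5
```

View pics/w32.png

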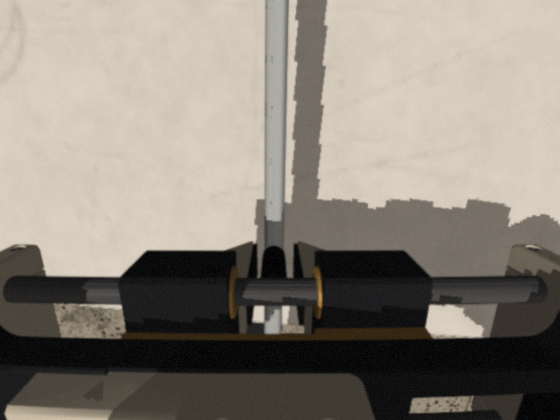

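Excellent. Continue.

Call:
{"api": "move_arm", "payload": {
  "targets": [
    [[0.22, -0.04, 0, 1.3, -0.5], [0.22, -0.04, 0, 1.3, -0.5], [0.22, -0.04, 0, 1.3, -0.5], [0.22, -0.04, 0, 1.3, -0.5], [0.22, -0.04, 0, 1.3, -0.5], [0.22, -0.04, 0, 1.3, -0.5], [0.22, -0.04, 0, 1.3, -0.5], [0.22, -0.04, 0, 1.3, -0.5], [0.22, -0.04, 0, 1.3, -0.5], [0.22, -0.04, 0, 1.3, -0.5]]
  ]
}}

```text
time_s: 34.55
position: [0.4621, -0.1934, 0.0519]
tool_rot: [0.274, -0.275, 0.652, -0.651]
wrist_force: [-1.0, 0.3, -0.0]
opening: 0.22
```

```bash
python3 -c "
from h import *
arc()
c=vision.read_camera('scene');crop(c,150,130,200,150,4,'pics/s33.png')"
```

```text
r 0.187 theta 0.706 heading err (want 0) 0.023 z 0.0519 F [-1.   0.3 -0. ] q [-0.04  0.47  0.46  2.06 -0.33  0.68 -0.13] 34.55
```

View pics/s33.png

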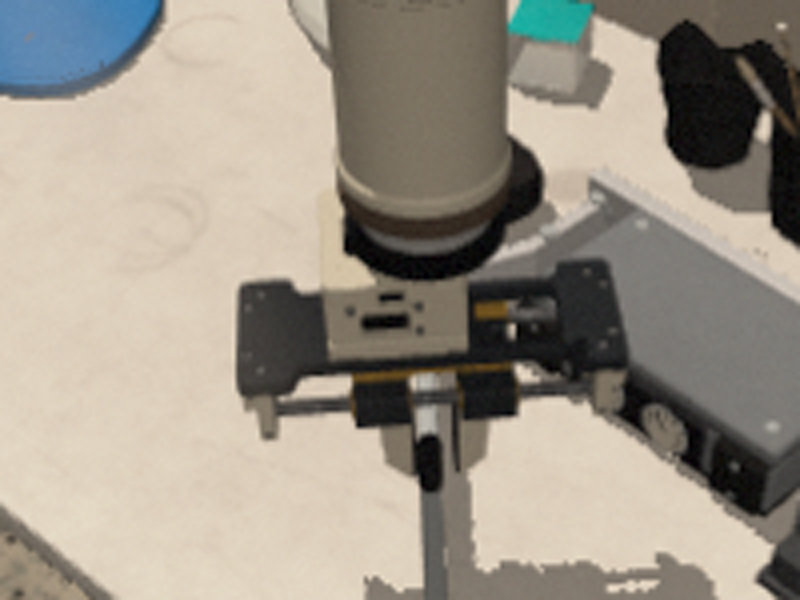

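Call:
{"api": "move_arm", "payload": {
  "targets": [
    [[0.22, -0.04, 0, 1.3, -0.48], [0.22, -0.04, 0, 1.3, -0.48], [0.22, -0.04, 0, 1.3, -0.48], [0.22, -0.04, 0, 1.3, -0.48], [0.22, -0.04, 0, 1.3, -0.48], [0.22, -0.04, 0, 1.3, -0.48], [0.22, -0.04, 0, 1.3, -0.48], [0.22, -0.04, 0, 1.2, -0.46], [0.22, 0, 0, 0, 0]]
  ]
}}

```text
time_s: 35.5
position: [0.5527, -0.2431, 0.0522]
tool_rot: [-0.437, 0.436, -0.556, 0.557]
wrist_force: [0.5, -0.7, -0.3]
opening: 0.222
```

```bash
python3 -c "
from h import *
arc()
c=vision.read_camera('scene');crop(c,180,130,200,150,4,'pics/s34.png')"
```

```text
r 0.1856 theta 0.144 heading err (want 0) -0.007 z 0.0522 F [ 0.5 -0.7 -0.3] q [ 0.13  0.6   0.32  1.81 -0.25  0.78  0.34] 35.5
```

View pics/s34.png

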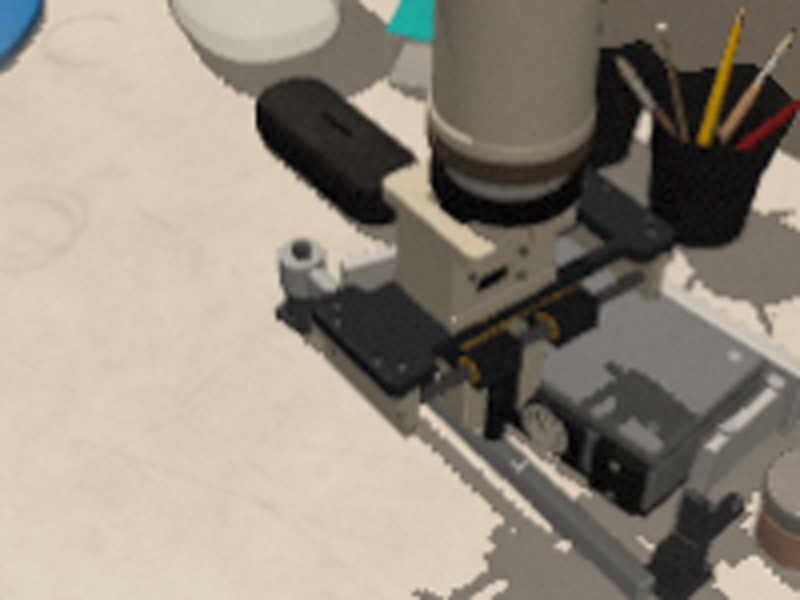

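Call:
{"api": "move_arm", "payload": {
  "targets": [
    [[0.22, 0, 0, 1, -0.38], [0.22, 0, 0, 1, -0.38], [0.22, 0, 0, 0.6, -0.2], [0.22, 0, 0, 0.4, 0], [0.22, 0, 0, 0, 0]]
  ]
}}

```text
time_s: 36.05
position: [0.5794, -0.2489, 0.0519]
tool_rot: [0.472, -0.473, 0.527, -0.525]
wrist_force: [-2.4, 1.9, 0.4]
opening: 0.219
```

```bash
python3 -c "
from h import *
arc()
c=vision.read_camera('scene');crop(c,180,130,200,150,4,'pics/s35.png')
c=vision.read_camera('top'); crop(c,150,145,270,155,2.96,'pics/t35.png')"
```

```text
r 0.1871 theta -0.003 heading err (want 0) -0.02 z 0.0519 F [-2.4  1.9  0.4] q [ 0.16  0.63  0.28  1.73 -0.23  0.81  0.44] 36.05
```

View pics/s35.png

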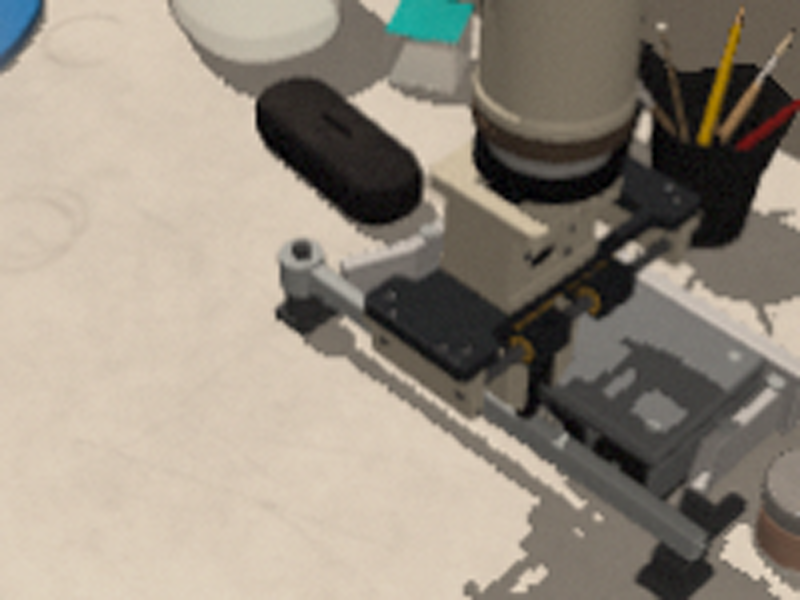

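View pics/t35.png

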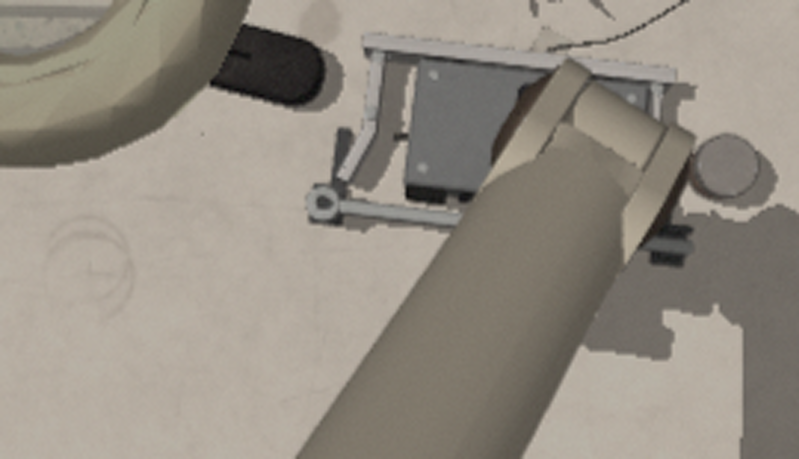

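Call:
{"api": "move_arm", "payload": {
  "targets": [
    [[0.22, 0, 0, 0.4, 0], [0.22, 0, 0, 0.4, 0], [0.22, 0, 0, 0, 0], [0.22, 0, 0, 0, 0]]
  ]
}}

```text
time_s: 36.55
position: [0.5795, -0.2489, 0.0513]
tool_rot: [0.469, -0.475, 0.532, -0.521]
wrist_force: [-20.1, 6.3, 15.2]
opening: 0.223
```

```bash
python3 -c "
from h import *
arc()"
```

```text
r 0.1871 theta -0.003 heading err (want 0) -0.022 z 0.0513 F [-20.1   6.3  15.2] q [ 0.16  0.64  0.28  1.72 -0.23  0.83  0.43] 36.55
```

Call:
{"api": "move_arm", "payload": {
  "targets": [
    [[0.22, 0, 0, -0.9, 0], [0.35, 0, 0, 0, 0], [0.35, 0, 0, 0, 0], [0.35, 0, -2, 0, 0], [0.35, 0, -4, 0, 0], [0.35, 0, -4, 0, 0], [0.35, 0, -2, -4, 0], [0.35, 0, 0, -4, 0], [0.35, 0, 0, -4, 0], [0.35, 0, 0, 0, 0]]
  ]
}}

```text
time_s: 37.55
position: [0.4552, -0.237, 0.1723]
tool_rot: [0.472, -0.472, 0.528, -0.526]
wrist_force: [0.8, 0.3, 0.2]
opening: 0.349
```

Call:
{"api": "move_arm", "payload": {
  "targets": [
    [[0.35, -4, 0, 0, 0], [0.35, -4, 0, 0, 0], [0.35, -4, 0, 0, 0], [0.35, -4, 0, 0, 0], [0.35, -4, 0, 0, 0], [0.35, -4, 0, 0, 0], [0.35, 0, 0, 0, 0]]
  ]
}}

```text
time_s: 38.25
position: [0.4877, 0.0089, 0.173]
tool_rot: [0.477, -0.474, 0.524, -0.523]
wrist_force: [0.1, -1.2, 0.2]
opening: 0.351
```

```bash
python3 -c "
from h import *
arc()
c=vision.read_camera('top'); crop(c,150,145,270,155,2.96,'pics/t36.png')
c=vision.read_camera('scene');crop(c,180,130,200,150,4,'pics/s36.png')"
```

```text
r 0.1295 theta 2.065 heading err (want 0) 2.059 z 0.173 F [ 0.1 -1.2  0.2] q [-0.25  0.23  0.21  2.01 -0.06  0.91 -0.11] 38.25
```

View pics/t36.png

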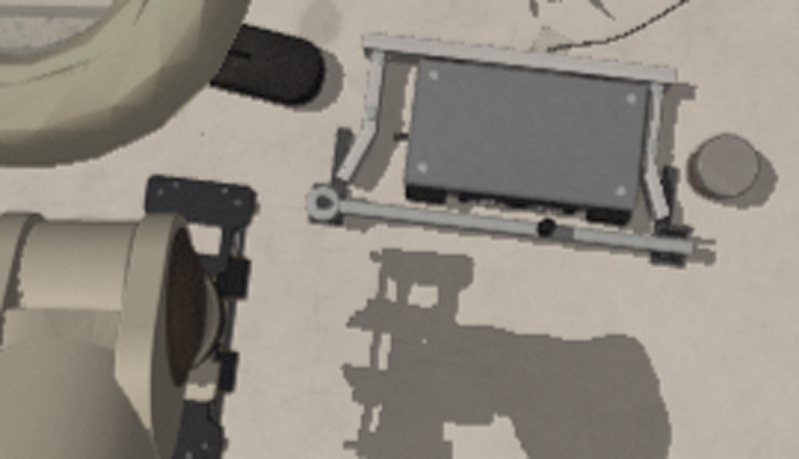

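View pics/s36.png

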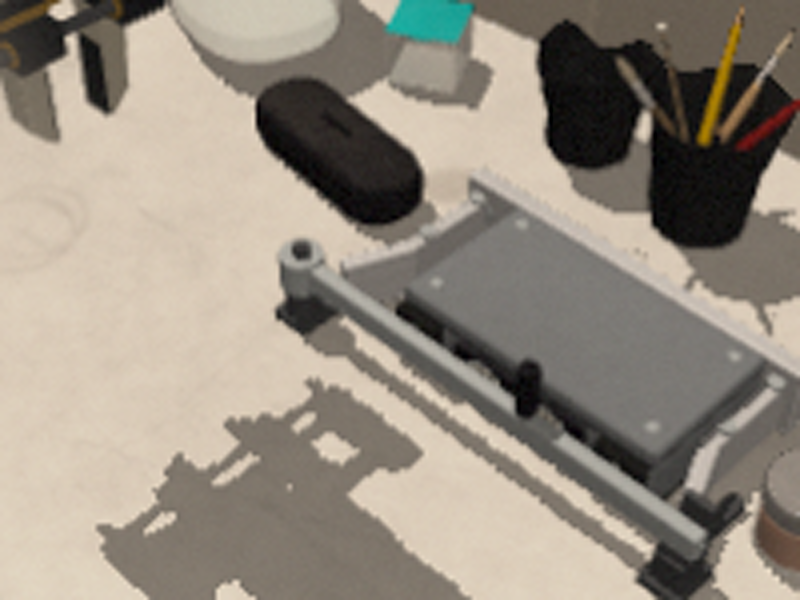

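```bash
python3 -c "
from h import *
c=vision.read_camera('top'); f=lambda u,v:(150+(u+.5)/2.96-.5,145+(v+.5)/2.96-.5)
box(c,fl=(404,187),bl=(418,58),br=(650,82),fr=(635,211))
a=ray(c,f(345,207),.054);b=ray(c,f(688,247),.054); d=(b-a)[:2]
print('theta',1.5*np.pi+BY-np.arctan2(d[1],d[0])%(2*np.pi))
s1=ray(c,f(364,40),.052);s2=ray(c,f(676,75),.052); d=(s2-s1)[:2]; print('stop edge',np.arctan2(d[1],d[0])+np.pi/2)
print('jar',ray(c,f(727,165),.054))"
```

```text
box [ 0.6584 -0.2354 -0.0853] res [-0.3 -0.6  0.8 -0.2 -0.2  0.3 -0.3  0.5]
in bay x,y mm [ -2.3 -14.6] yaw rel 0.005
L bumper world [ 0.6005 -0.1501]
R bumper world [ 0.5869 -0.3095]
theta 0.0038486053471125103
stop edge -0.0922003465292418
jar [ 0.63612088 -0.40690413  0.054     ]
```

```bash
python3 -c "
from bench import sign_off
print(sign_off())"
```

```text
the job is handed in; nothing more can be done
None
```

I walked the dry box home by pushing the bumpers in turn, left first, and then swung the keeper bar shut by its peg. The job was handed in at about 38.5 s. No verdict is reported, so what follows is from my own checks.

**Final checks (top camera):**

| Check | Measured | Limit |
|---|---|---|
| Box x in the bay | −2.3 mm | ±7 mm |
| Box y in the bay | −14.6 mm (close to the right rail) | ±20 mm |
| Box slew from square | 0.005 rad | 0.06 rad |
| Keeper angle | 0.004 rad | 0.08 rad |

- **Firm stops:** the box held against about 25 N at each bumper, and the bar stopped hard at about 20 N.
- **Slew on the way:** the most I measured was 0.19 rad, against the limit of 0.38.
- **Jar and case:** the jar was in the same place as at the start. The visible end of the glasses case looked unmoved, but I did not measure it.
- **Arm at hand-in:** raised clear of everything, with wrist force near zero.

**What disagreed:**
- **Fingertip height:** the real fingertips stand about 35 mm higher than the reported TCP height and tip reach imply. I found this by touching the bench.
- **Early attempts:** because of that height error, my first three tries at the left bumper met its top edge and did not move the box. The last of them peaked at about 46 N at the wrist. I believe this was on the fingers rather than the gripper's body, but I cannot prove it from the readings. A press on the body over 40 N would fail the run.

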